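Clamp a lantern ring on the balancing arbor

ROBOT

A 7-joint arm with a two-finger parallel gripper is mounted at the origin on the work surface. World frame = base frame: x ahead of the robot, y to its left, z up, the work surface at z = 0. Lengths are in m, angles in rad, forces in N, time in s.
With the tool pointing down it reaches from about 0.425 to 0.975 m from the base axis. Payload 16.7 kg.
Tool frame: the origin (TCP) lies midway between the tips of the shut fingers; the grasp point (between the pads) lies 19 mm behind it; z points along the fingers, y is the direction in which the jaws open and shut (so a half turn about z gives the same grasp; the last joint's range is limited). The gripper opens to 85 mm and grips with 20 to 120 N. Pads are 22 mm wide; open, the fingers measure 114 mm over their backs; the gripper's body (76 mm by 85 mm) begins 54 mm behind the grasp point. The pads swing forward as they close: fully open they stand 13 mm farther back than shut.
Start: joints at [1.115, 0.426, 0.074, 1.606, -0.034, 1.111, -0.067], TCP at [0.203, -0.644, 0.231] pointing down, gripper open.
Joint ranges: [-2.85, 2.85], [-0.5, 2.14], [-1.23, 1.37], [0.21, 2.46], [-1.02, 4.16], [0.16, 2.05], [-2.73, 2.73]. Speed limits (rad/s): [1.89, 1.89, 2.39, 2.39, 3.01, 3.01, 3.01].

INTERFACE

Orientations are given as a unit quaternion [w, x, y, z].
In Python, from workcell import bot, vision, finder gives the robot as it stands. The module is installed in compiled form; this text tells all that it offers.
- The arm moves only by the tool send_rows, never from a script. Its argument "targets" is a list of rows, each a list of 7 numbers: the opening, from 0 (shut) to 1 (fully open), then the shift along the tool's x, y, z in m, then the turn, a rotation vector about the tool's x, y, z in degrees. In form: [[grip, dx, dy, dz, wx, wy, wz], ...]. A call has 1 to 20 rows; each row shifts and turns the commanded pose from where the row before left it, along the tool's axes as they then stand; what a row does not reach is not made up. A row lasts 1/12 s, in which the tool goes at most 41.7 mm and 7.16 degrees, less where a joint would pass 70% of its speed; a pose out of reach is approached as far as the arm can. A call is refused whole if a number of a shift passes 0.0417 or a number of a turn 7.16, either way. A call with a gripper value outside its range is refused whole. The fingers move at their own pace and stop on an object; the grip force is fixed at half the most. Time passes only in rows, so rows that do not move let the fingers close. It gives the time, the measured TCP pose, the force and the opening at its end, in the units of the state.
- bot.get_obs(): the state, without advancing time (a new reading comes with each control period).
- vision.get_image(name): name is "scene" or "top" or "wrist"; returns (picture, depth): 480x640x3 uint8, blue, green, red; 480x640 float32, m along the optical axis (not along the pixel's ray), 0 where there is no reading.
- vision.camera_params(name): a dict with "fx", "fy", "cx", "cy" (pixels), "k1" (the pictures are not rectified: a ray, as slopes to the right and down, at radius r is drawn at 1 + k1 r^2 times it, then the intrinsics apply), "position" and "orientation" of the camera in the world; the wrist camera has in their place "T_tool_cam" (4x4, takes a point from camera to tool coordinates, whose origin is the TCP and whose axes are the flange's). Camera axes: x right, y up, looking along -z (the intrinsics and any distortion apply to the point x, -y, -z); pixel columns grow to the right and rows downward; lengths in m; the calibration is good to about 2 mm. A picture is of the moment at which its call begins: read the wrist's pose just before it. camera_params takes no time and is no camera call.
- bot.sign_off(): hands the job in, once; it reports no verdict.
Trained networks look in the newest picture that a camera, given by its name, has taken for a name from the list of things; names that differ only in an ending like _2 or _b are one class to them, and where a whole thing is asked for, a point or a joint stands for the part that bears it (a point fixed in the world has none). Each returns a list of dicts, best first, with "p" (0 to 1); they miss things now and then, are a little off and sometimes report something else, mostly with a low value. They report only what shows in the picture. A call takes as long as a camera call. They do not tell look-alikes from the thing itself.
- finder.look_for(camera, name): "bbox" ([left, top, width, height] in pixels, round what is visible of it).
- finder.outline_of(camera, name): "mask" (480x640 bool, what is visible of it) and "bbox" ([left, top, width, height] in pixels, round what is visible of it).
The state is a dict: "clock": time; "q": joint angles; "qd": joint speeds; "tau": joint torques, N m; "tcp_pos": TCP position; "eef_rot": TCP orientation; "contact_force": force on the tool from outside, world axes, zero at the start; "torque": the same for the moment, N m; "grip_width": finger opening in m.
Only numpy, scipy, OpenCV 4.12 (cv2) and the standard library are available. Lean on these libraries where they do the work, as an engineer would, in place of code of your own. Each camera call takes 0.05 s, during which the arm holds its last target.

TASK

Mount the bronze lantern ring on the upright brass balancing arbor: set it down over the nose, without dropping it, until it sits flat on the collar, and let go. Then clamp it with the slim steel ring below the collar: turn that ring clockwise through its slack until you feel it bite, nip it up to about 1 newton-metre, never above one and a half, and let go. Touch neither the brass shoulder under the slim ring nor the collar above it with the gripper, and leave everything else on the table where it is.

Things in the scene. Friction and masses are not known exactly. Their poses are not given: they have to be found in the camera images.
- lantern: bronze lantern ring to be mounted: 44 mm outside diameter, 27.5 mm bore, 16 mm high, two 5 mm flanges with a waisted web (39 mm) and small ports between them, about 0.12 kg, lying flat. Origin: centre of its underside, z up.
- arbor: brass balancing arbor upright in a round cast-iron rest (foot 120 mm across, 18 mm high), fixed. Origin: centre of the foot's underside, on the table; z is the arbor's axis. Heights above the origin: turned shoulder 62 to 76 mm, slim clamping ring 78 to 92, collar 94 to 101, nose 101 to 121 mm.
- seat (a point): centre of the collar's top, 101 mm above the arbor's origin, where the seated lantern ring's underside comes. Above it stands the nose: 25 mm diameter, 20 mm tall, its top 3.5 mm tapered to 20 mm. Three small dark shoes in the nose spread as the clamping ring is turned.
- shoulder: fixed brass ring (turned shoulder, 76 mm diameter, 14 mm high) just below the clamping ring; origin: centre of its underside, 62 mm above the arbor's origin. Must not be touched by the gripper.
- collar: fixed brass collar (44 mm diameter, 7 mm high) just above the clamping ring, on which the lantern ring sits; origin: centre of its underside, 94 mm above the arbor's origin. Must not be touched by the gripper.
- clamp_ring: slim steel clamping ring, the only part to be turned: 14 mm high, 65 mm diameter, coined round edges, two opposite flats 58 mm apart, each 31 mm long. Origin: on the axis at its underside, 2 mm above the shoulder's top; z up; its x is square to the flats, so fingers closing along its x take the flats.
- ring_mark (a point): white line on the clamping ring's top at its +x flat, 25 mm from the axis. The ring tightens clockwise seen from above and cannot rise. It drags about 0.2 N m while free; after 0.4 to 1.2 rad, differing each time and unmarked, it bites: the torque jumps to about 0.7 N m and climbs 7 N m per rad of further turn. It stays where left.
- slot_end (a point): end of the slot in the steel sleeve end set in the nose's top, 8 mm from the axis. It shifts only after the ring has bitten, as the sleeve is drawn up with the ring: 0.11 mm at 0.8 N m on the ring, about 0.34 mm at 1 N m, 0.91 mm at 1.5 N m - too little to see well; the torque tells it better.
- spacer: plain steel spacer ring lying flat, 48 mm outside, 32 mm bore, 12 mm high; not the lantern ring, leave it alone; origin: centre of its underside
- canister: dented aluminium screw-top canister, 91 mm across, 108 mm tall, bystander; origin: centre of its underside
- mag_base: steel magnetic base (60 x 50 x 55 mm) with an upright rod to 210 mm and a dial indicator on a cross rod 90 mm to its -y side, bystander; origin: centre of its underside
- mug: chipped blue enamel mug, 82 mm across, 85 mm tall, handle at its +y, bystander; origin: centre of its underside
- weight_a: bronze trial weight, disc 34 mm across, 18 mm high, bystander; origin: centre of its underside
- weight_b: second bronze trial weight like weight_a, bystander
- spanner: steel spanner lying flat, 170 mm long along its x, bystander; origin: underside
There are look-alikes about, which are no part of the job. What is shaped like the lantern but purple or red is not meant.

How it is judged:
By the outcome, as a careful person would: the job done as asked, in the order asked, and still so for the second after the job is handed in, with the robot touching nothing.
It also fails if it takes over 58 s, if anything falls off the work surface, if the arm or the gripper's body presses on something with over 40 N, if the wrist force passes 120 N, or if a joint passes its speed limit or range.

## Working session

There is one attempt and no reset: what is moved stays moved. The work goes in short steps, Python scripts to look and compute and a tool call to move; the robot and the scene stay as the last step left them, time stands still between calls to the robot, and variables do not carry over. Pictures are saved under pics/ and viewed, and the job is handed in when it is done.

Besides the shell and the picture viewer there is one more tool, called after "Call:" as name([rows], argument=value, ...), one row to a line, values as JSON. send_rows: Moves the arm, as the interface text tells. Its arguments: {"type":"object","properties":{"targets":{"type":"array","items":{"type":"array","items":{"type":"number"}}}},"required":["targets"]}

```bash
mkdir -p pics
cat > h.py <<'E'
import numpy as np, cv2
from workcell import bot, vision, finder
from scipy.spatial.transform import Rotation as R
def rq(q): return R.from_quat([q[1],q[2],q[3],q[0]])
def campose(name,obs=None):
    p=vision.camera_params(name)
    if name=="wrist":
        obs=obs or bot.get_obs()
        T=np.eye(4);T[:3,:3]=rq(obs["eef_rot"]).as_matrix();T[:3,3]=obs["tcp_pos"]
        return p,T@np.array(p["T_tool_cam"])
    T=np.eye(4);T[:3,:3]=rq(p["orientation"]).as_matrix();T[:3,3]=p["position"]
    return p,T
def slopes(p,uv):
    uv=np.atleast_2d(np.array(uv,float))
    d=np.stack([(uv[:,0]-p["cx"])/p["fx"],(uv[:,1]-p["cy"])/p["fy"]],1)
    s=d.copy()
    for _ in range(20): s=d/(1+p["k1"]*(s**2).sum(1,keepdims=True))
    return s
def rays(p,T,uv):
    s=slopes(p,uv); d=np.stack([s[:,0],-s[:,1],-np.ones(len(s))],1)
    return T[:3,3],d@T[:3,:3].T
def toplane(p,T,uv,z):
    o,d=rays(p,T,uv); return o+d*((z-o[2])/d[:,2])[:,None]
def todepth(p,T,uv,dep):
    o,d=rays(p,T,uv); return o+d*np.array(dep).reshape(-1,1)
def proj(p,T,X):
    X=np.atleast_2d(X); c=(X-T[:3,3])@T[:3,:3]
    s=np.stack([c[:,0]/-c[:,2],-c[:,1]/-c[:,2]],1); s=s*(1+p["k1"]*(s**2).sum(1,keepdims=True))
    return s*[p["fx"],p["fy"]]+[p["cx"],p["cy"]]
E
python3 - <<'E'
from h import *
o=bot.get_obs();print(o)
for n in("scene","top","wrist"):
    im,d=vision.get_image(n);cv2.imwrite(f"pics/{n}0.png",im);np.save(f"{n}0.npy",d);p=vision.camera_params(n);print(n,p)
E
```

```text
{'clock': 0.0, 'q': array([ 1.11549738,  0.42674017,  0.07387103,  1.60660828, -0.03413438,
        1.11083132, -0.06708403]), 'qd': array([-8.12352691e-04, -6.79522758e-04,  2.79378775e-03,  5.16678992e-04,
       -7.90328375e-04, -2.45278139e-04, -8.60331019e-05]), 'tau': array([-9.40872560e-04, -9.49838018e+01,  3.75993043e+00, -4.63518512e+01,
        1.91518717e-02,  1.02294318e-02, -2.97061047e-05]), 'tcp_pos': array([ 0.20305512, -0.64329395,  0.2306052 ]), 'eef_rot': array([-6.48891218e-04,  9.88337171e-01,  1.52279993e-01, -1.38496984e-04]), 'contact_force': array([-0.62249753, -0.08051345,  0.21171642]), 'torque': array([-0.01136942,  0.04821142,  0.00470451]), 'grip_width': 0.08537764913468354}
scene {'fx': 618.7949281013339, 'fy': 618.7949281013339, 'cx': 315.48911047478043, 'cy': 233.23190260905403, 'k1': -0.009359506308081874, 'position': array([ 1.36723369, -0.3008985 ,  1.11073069]), 'orientation': array([0.76924111, 0.27210644, 0.20256388, 0.54147399])}
top {'fx': 459.70978561367684, 'fy': 459.70978561367684, 'cx': 313.76366643381976, 'cy': 238.11541273372274, 'k1': -0.06850057732035081, 'position': array([ 0.40456352, -0.03702064,  1.10155447]), 'orientation': array([ 0.70706208,  0.05315742, -0.05252398, -0.70319182])}
wrist {'fx': 334.6510178406446, 'fy': 334.6510178406446, 'cx': 321.1758669220984, 'cy': 240.29707311020968, 'k1': -0.06466998714439405, 'T_tool_cam': array([[-5.82642856e-04,  9.62942782e-01,  2.69705132e-01,
         6.82229596e-02],
       [ 9.99998893e-01,  1.91886813e-04,  1.47518954e-03,
        -5.26576560e-04],
       [ 1.36877026e-03,  2.69705693e-01, -9.62941829e-01,
        -1.43653428e-01],
       [ 0.00000000e+00,  0.00000000e+00,  0.00000000e+00,
         1.00000000e+00]])}
```

View pics/scene0.png

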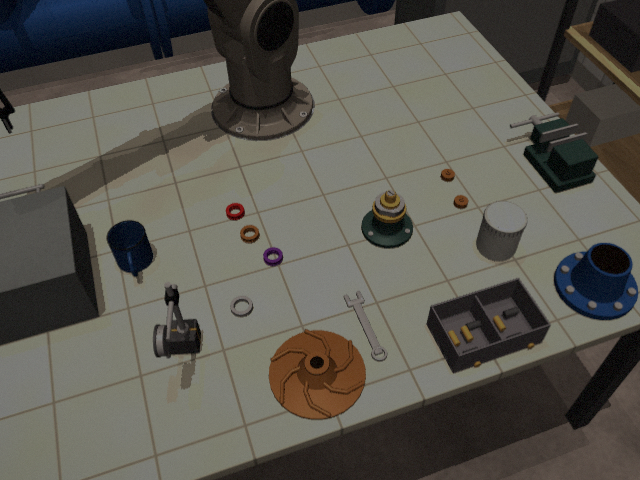

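View pics/top0.png

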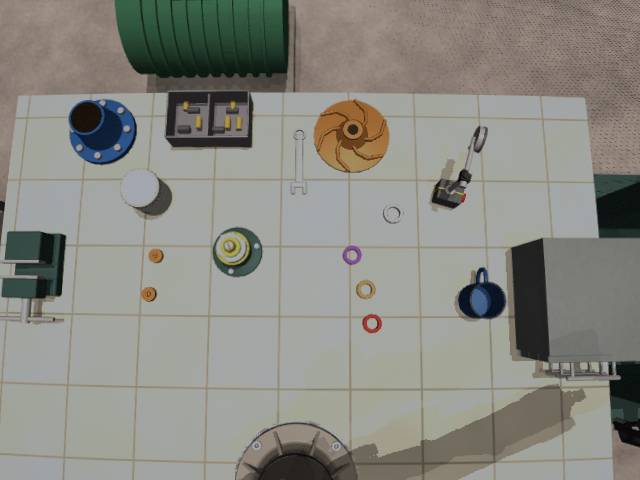

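View pics/wrist0.png

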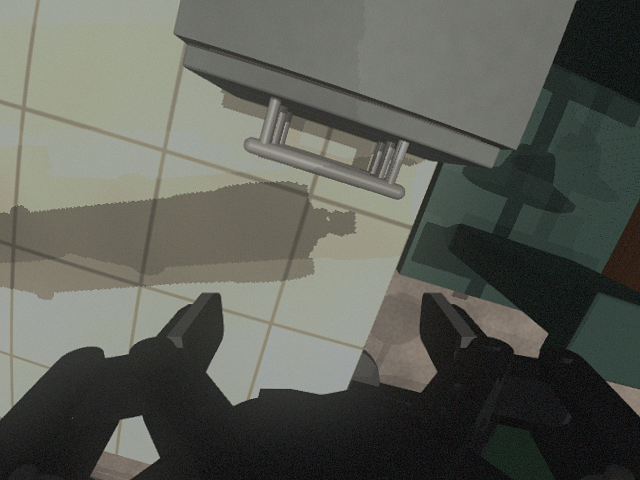

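Run:
```python
from h import *
for n in("top","scene"):
    p,T=campose(n)
    for k in ("lantern","arbor","clamp_ring","collar","spacer","mag_base","canister","mug","ring_mark","spanner","weight_a"):
        for r in finder.look_for(n,k)[:4]:
            b=r["bbox"];c=[b[0]+b[2]/2,b[1]+b[3]/2]
            print(n,k,round(r["p"],2),np.round(b),toplane(p,T,[c],{"lantern":.016,"spacer":.012,"clamp_ring":.092,"collar":.101,"ring_mark":.092}.get(k,0.02))[0].round(4))
print(bot.get_obs()["clock"])
```

```text
top lantern 0.67 [361. 316.  20.  18.] [ 0.3651 -0.1689  0.016 ]
top lantern 0.64 [355. 280.  17.  20.] [ 0.446  -0.1544  0.016 ]
top lantern 0.55 [215. 234.  32.  28.] [0.5436 0.1608 0.016 ]
top lantern 0.49 [346. 243.  20.  23.] [ 0.5305 -0.1355  0.016 ]
top arbor 0.97 [212. 229.  53.  42.] [0.5372 0.1429 0.02  ]
top arbor 0.6 [216. 230.  35.  32.] [0.546  0.1563 0.02  ]
top arbor 0.26 [224. 238.  16.  18.] [0.545  0.1593 0.02  ]
top clamp_ring 0.87 [217. 232.  25.  30.] [0.5353 0.1516 0.092 ]
top clamp_ring 0.69 [355. 282.  19.  16.] [ 0.4428 -0.1468  0.092 ]
top spacer 0.69 [382. 201.  23.  23.] [ 0.6338 -0.227   0.012 ]
top mag_base 0.7 [434. 126.  54.  82.] [ 0.7457 -0.3953  0.02  ]
top canister 0.83 [122. 167.  50.  50.] [0.6799 0.3722 0.02  ]
top mug 0.69 [460. 269.  46.  48.] [ 0.4388 -0.4352  0.02  ]
top mug 0.63 [219. 228.  31.  34.] [0.5494 0.1538 0.02  ]
top mug 0.18 [382. 206.  19.  19.] [ 0.624  -0.2219  0.02  ]
top mug 0.17 [357. 281.  18.  17.] [ 0.4459 -0.1597  0.02  ]
top ring_mark 0.79 [218. 233.  30.  30.] [0.5337 0.1445 0.092 ]
top ring_mark 0.57 [290. 127.  12.
[... 756 characters left out ...]
. 196.  28.  20.] [0.5466 0.1438 0.092 ]
scene collar 0.59 [380. 193.  18.  16.] [0.5406 0.1423 0.101 ]
scene spacer 0.76 [230. 299.  22.  21.] [ 0.644  -0.2325  0.012 ]
scene mag_base 0.65 [154. 285.  46.  74.] [ 0.6343 -0.3652  0.02  ]
scene canister 0.74 [477. 202.  49.  57.] [0.6476 0.3827 0.02  ]
scene mug 0.74 [109. 218.  43.  61.] [ 0.406  -0.4262  0.02  ]
scene ring_mark 0.84 [376. 194.  26.  22.] [0.5449 0.1435 0.092 ]
scene spanner 0.85 [343. 290.  42.  70.] [ 0.7727 -0.0061  0.02  ]
scene spanner 0.67 [154. 284.  44.  74.] [ 0.6298 -0.3656  0.02  ]
scene weight_a 0.73 [456. 199.  13.  11.] [0.5453 0.3383 0.02  ]
scene weight_a 0.45 [441. 170.  15.  11.] [0.446  0.3523 0.02  ]
1.25
```

Run:
```python
from h import *
t=cv2.imread("pics/top0.png");s=cv2.imread("pics/scene0.png")
a=cv2.resize(t[220:350,320:420],None,fx=4,fy=4)[:520,:400]
b=cv2.resize(s[190:290,210:310],None,fx=4,fy=4)
c=np.zeros((520,800,3),np.uint8);c[:,:400]=a;c[:400,400:]=b
cv2.imwrite("pics/c1.png",c)
a=cv2.resize(t[220:280,200:280],None,fx=5,fy=5);b=cv2.resize(s[180:250,350:430],None,fx=5,fy=5)
c=np.zeros((350,800,3),np.uint8);c[:300,:400]=a;c[:350,400:]=b
cv2.imwrite("pics/c2.png",c)
o=bot.get_obs();M=rq(o["eef_rot"]).as_matrix();print(M.round(3));print((M.T@(np.array([.44,-.155,.20])-o["tcp_pos"])).round(4))
d=np.load("top0.npy");p,T=campose("top")
for uv in[(545,300),(600,300),(530,245),(530,350)]:print(uv,todepth(p,T,[uv],d[uv[1],uv[0]]).round(3))
```

```text
[[ 0.954  0.301  0.   ]
 [ 0.301 -0.954  0.   ]
 [ 0.    -0.    -1.   ]]
[ 0.3729 -0.3947  0.0313]
(545, 300) [[ 0.42  -0.519  0.151]]
(600, 300) [[ 0.419 -0.636  0.157]]
(530, 245) [[ 0.543 -0.519  0.099]]
(530, 350) [[ 0.311 -0.518  0.074]]
```

View pics/c1.png

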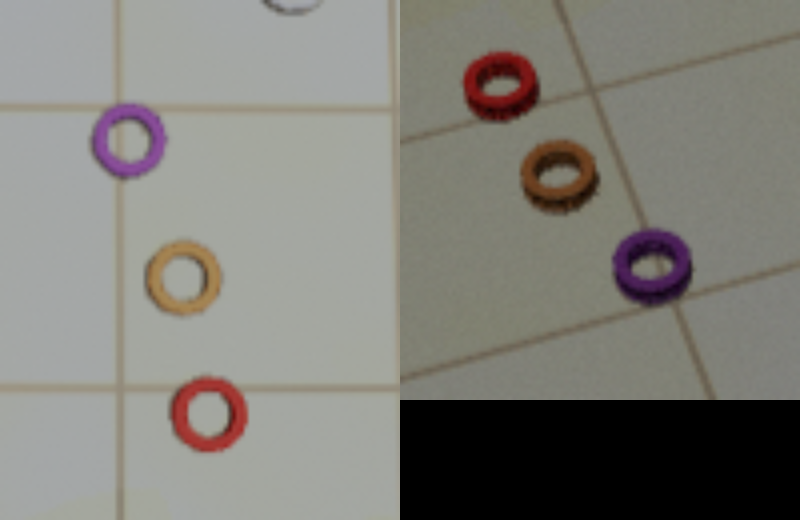

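View pics/c2.png

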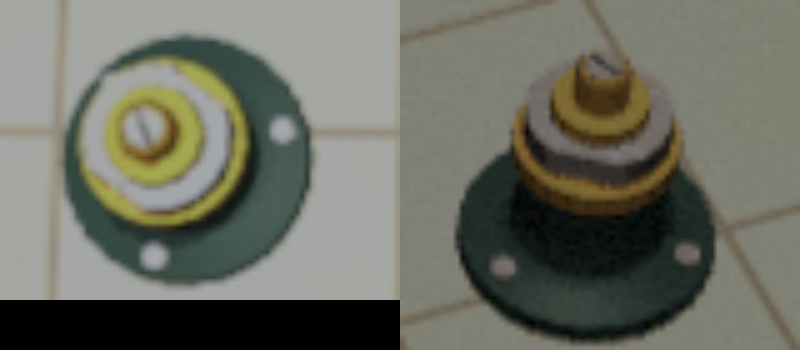

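Candidates in the top picture: purple ring (352,255), bronze ring (366,289), red ring (372,323), steel spacer (393,214). The two close crops show that only (366,289) is bronze with a waisted web, so that is the one. Next I move above it.

Call:
send_rows([
  [1,0.0266,-0.0282,0,0,0,0],
  [1,0.0266,-0.0282,0,0,0,0],
  [1,0.0266,-0.0282,0,0,0,0],
  [1,0.0266,-0.0282,0,0,0,0],
  [1,0.0266,-0.0282,0,0,0,0],
  [1,0.0266,-0.0282,0,0,0,0],
  [1,0.0266,-0.0282,0,0,0,0],
  [1,0.0266,-0.0282,0,0,0,0],
  [1,0.0266,-0.0282,0.004,0,0,0],
  [1,0.0266,-0.0282,0.006,0,0,0],
  [1,0.0266,-0.0282,0.006,0,0,0],
  [1,0.0266,-0.0282,0.006,0,0,0],
  [1,0.0266,-0.0282,0.006,0,0,0],
  [1,0.0266,-0.0282,0.003,0,0,0],
  [1,0,0,0,0,0,0],
  [1,0,0,0,0,0,0],
])

```text
clock: 2.58
tcp_pos: [0.4402, -0.1532, 0.2003]
eef_rot: [-0.0, 0.988, 0.154, 0.0]
contact_force: [-0.2, -0.4, 0.0]
grip_width: 0.0853
```

Run:
```python
from h import *
o=bot.get_obs();print(o["clock"],o["tcp_pos"],o["q"],o["contact_force"],np.abs(o["qd"]).max())
p,T=campose("wrist",o)
im,d=vision.get_image("wrist");cv2.imwrite("pics/w1.png",im);np.save("w1.npy",d)
for r in finder.outline_of("wrist","lantern"):
    b=r["bbox"];c=[b[0]+b[2]/2,b[1]+b[3]/2]
    print(r["p"],b,toplane(p,T,[c],.016)[0].round(4))
```

```text
2.5833 [ 0.44022326 -0.153202    0.20033284] [ 0.45891878  0.13317081 -0.28268603  2.0773715   0.04558399  0.9367079
 -1.10945345] [-0.21411967 -0.39487389  0.02028414] 0.04606186662751949
0.81 [301.4, 266.0, 39.7, 42.8] [ 0.368  -0.1752  0.016 ]
0.78 [301.7, 97.1, 45.6, 50.1] [ 0.5274 -0.1275  0.016 ]
0.74 [308.3, 188.5, 46.5, 45.8] [ 0.449  -0.1601  0.016 ]
```

View pics/w1.png

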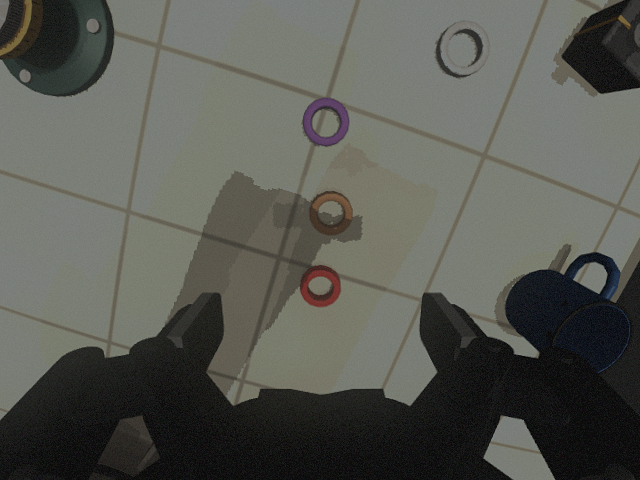

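```bash
cat >> h.py <<'E'
def ringfit(im,d,p,T,box,zt,tol=.003):
    x0,y0,x1,y1=box
    vv,uu=np.mgrid[y0:y1,x0:x1]; uv=np.stack([uu.ravel(),vv.ravel()],1); dd=d[y0:y1,x0:x1].ravel()
    X=todepth(p,T,uv,dd); m=(np.abs(X[:,2]-zt)<tol)&(dd>0)
    mask=np.zeros(d.shape,np.uint8); mask[uv[m][:,1],uv[m][:,0]]=255
    return mask,X[m]
E
python3 - <<'E'
from h import *
o=bot.get_obs();p,T=campose("wrist",o);im=cv2.imread("pics/w1.png");d=np.load("w1.npy")
hsv=cv2.cvtColor(im,cv2.COLOR_BGR2HSV)
x0,y0,x1,y1=300,182,362,242
sat=hsv[y0:y1,x0:x1]
vv,uu=np.mgrid[y0:y1,x0:x1];uv=np.stack([uu.ravel(),vv.ravel()],1)
X=todepth(p,T,uv,d[y0:y1,x0:x1].ravel())
print("z hist",np.histogram(X[:,2],bins=np.arange(-.01,.03,.004)))
m=(X[:,2]>.011)
print(m.sum(),np.c_[X[m].min(0),X[m].max(0),X[m].mean(0)].round(4), X[m][:,2].mean())
pts=X[m][:,:2];(c,r)=cv2.minEnclosingCircle(pts.astype(np.float32));print(c,r)
# outer contour with rays onto z=.016
mk=((sat[...,1]>110)).astype(np.uint8)*255
big=np.zeros((480,640),np.uint8);big[y0:y1,x0:x1]=mk
cs,_=cv2.findContours(big,cv2.RETR_EXTERNAL,cv2.CHAIN_APPROX_NONE);c=max(cs,key=cv2.contourArea)[:,0]
P=toplane(p,T,c,.016);print(cv2.minEnclosingCircle(P[:,:2].astype(np.float32)),cv2.fitEllipse(P[:,:2].astype(np.float32)))
cv2.imwrite("pics/crop1.png",cv2.resize(im[180:245,295:365],None,fx=7,fy=7))
E
```

```text
z hist (array([   0,    0, 2350,  399,   29,   34,  824,   69,    0]), array([-0.01 , -0.006, -0.002,  0.002,  0.006,  0.01 ,  0.014,  0.018,
        0.022,  0.026]))
931 [[ 0.424   0.5042  0.4465]
 [-0.1843 -0.1345 -0.1621]
 [ 0.011   0.3441  0.0221]] 0.022068447612819553
(0.46586769819259644, -0.15480774641036987) 0.04344436898827553
((0.448323518037796, -0.16261479258537292), 0.020788857713341713) ((0.4509916305541992, -0.1626126915216446), (0.027866408228874207, 0.03616588935256004), 178.89593505859375)
```

View pics/crop1.png

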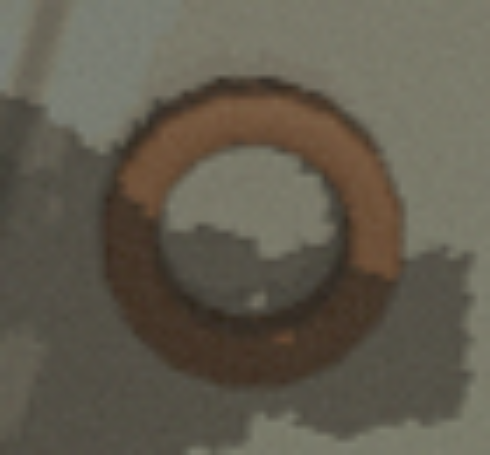

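```bash
cat >> h.py <<'E'
from scipy.optimize import least_squares
def annulus(X,z0,z1,ro,ri):
    P=X[(X[:,2]>z0)&(X[:,2]<z1)][:,:2]
    c=np.median(P,0); P=P[np.linalg.norm(P-c,axis=1)<ro*1.4]
    def f(c):
        r=np.linalg.norm(P-c,axis=1); return np.maximum(r-ro,0)+np.maximum(ri-r,0)
    s=least_squares(f,P.mean(0),loss="soft_l1",f_scale=.0007)
    return s.x,P.mean(0),len(P),np.abs(s.fun).mean()
E
python3 - <<'E'
from h import *
o=bot.get_obs();p,T=campose("wrist",o);d=np.load("w1.npy")
x0,y0,x1,y1=300,182,362,242
vv,uu=np.mgrid[y0:y1,x0:x1];uv=np.stack([uu.ravel(),vv.ravel()],1)
X=todepth(p,T,uv,d[y0:y1,x0:x1].ravel())
r=annulus(X,.0135,.02,.022,.01375);print(r)
M=rq(o["eef_rot"]).as_matrix();print(M.T@(np.r_[r[0],.1]-o["tcp_pos"]))
p,T=campose("top");d=np.load("top0.npy")
x0,y0,x1,y1=345,270,390,310
vv,uu=np.mgrid[y0:y1,x0:x1];uv=np.stack([uu.ravel(),vv.ravel()],1)
print("top",annulus(todepth(p,T,uv,d[y0:y1,x0:x1].ravel()),.011,.022,.022,.01375))
p,T=campose("scene");d=np.load("scene0.npy")
x0,y0,x1,y1=238,222,265,248
vv,uu=np.mgrid[y0:y1,x0:x1];uv=np.stack([uu.ravel(),vv.ravel()],1)
print("scene",annulus(todepth(p,T,uv,d[y0:y1,x0:x1].ravel()),.011,.022,.022,.01375))
E
```

```text
(array([ 0.44527156, -0.16261857]), array([ 0.44575231, -0.16248544]), 896, np.float64(3.015896325321176e-06))
[0.00362609 0.00847124 0.10041058]
top (array([ 0.44682901, -0.15820252]), array([ 0.44802599, -0.15755264]), 140, np.float64(4.0026885237287785e-06))
scene (array([ 0.4488849 , -0.16043222]), array([ 0.44845984, -0.16058306]), 148, np.float64(0.00015837791279473486))
```

```bash
cat >> h.py <<'E'
def tips(d,p):
    T=np.array(p["T_tool_cam"])
    vv,uu=np.mgrid[0:480,0:640];uv=np.stack([uu.ravel(),vv.ravel()],1);dd=d.ravel()
    m=(dd>0)&(dd<.25);X=todepth(p,T,uv[m],dd[m])
    m=(np.abs(X[:,2])<.08)&(np.abs(X[:,0])<.03)&(np.abs(X[:,1])<.065)
    return X[m],uv[m] if False else X[m]
E
python3 - <<'E'
from h import *
d=np.load("w1.npy");p=vision.camera_params("wrist");X,_=tips(d,p)
print(len(X),np.percentile(X[:,2],[90,97,99.5,100]))
for s in(1,-1):
    Y=X[X[:,1]*s>0];print(s,len(Y),Y[Y[:,2]>np.percentile(Y[:,2],97)][:8].round(4),np.abs(Y[:,1]).min(),Y[:,2].max())
print(proj(p,np.array(p["T_tool_cam"]),[[0,0,0],[0,.04,0],[0,-.04,0],[0,0,.03],[.011,.045,-.013]]))
E
```

```text
23447 [-0.03287118 -0.02191873 -0.01617292 -0.01327137]
1 11972 [[ 0.0103  0.042  -0.0165]
 [ 0.0108  0.042  -0.0177]
 [ 0.0112  0.0421 -0.0186]
 [ 0.0103  0.0432 -0.0166]
 [ 0.0105  0.0435 -0.0171]
 [ 0.0106  0.0439 -0.0172]
 [ 0.0106  0.0443 -0.0171]
 [ 0.0106  0.0447 -0.0172]] 1.5378693236437792e-05 -0.013813636285374076
-1 11475 [[ 0.0109 -0.0499 -0.0179]
 [ 0.0108 -0.0496 -0.0177]
 [ 0.0107 -0.0492 -0.0176]
 [ 0.011  -0.0485 -0.0181]
 [ 0.0108 -0.0483 -0.0177]
 [ 0.0111 -0.0476 -0.0184]
 [ 0.0108 -0.0474 -0.0178]
 [ 0.0109 -0.0469 -0.018 ]] 0.00020417169736249388 -0.013271370307454788
[[322.79838488 297.73023022]
 [407.69496986 297.48365624]
 [237.92402925 297.49201359]
 [322.62156116 274.27434621]
 [428.71713837 286.9817018 ]]
```

Call:
send_rows([
  [1,0.0012,0.0028,0.035,0,0,0],
  [1,0.0012,0.0028,0.035,0,0,0],
  [1,0.0012,0.0028,0.03,0,0,0],
  [1,0,0,0,0,0,0],
  [1,0,0,0,0,0,0],
])

```text
clock: 3.1
tcp_pos: [0.4443, -0.1627, 0.0999]
eef_rot: [-0.001, 0.988, 0.151, -0.001]
contact_force: [0.5, 0.4, 0.2]
grip_width: 0.0852
```

Run:
```python
from h import *
o=bot.get_obs();print(o["clock"],o["tcp_pos"],np.abs(o["qd"]).max())
p,T=campose("wrist",o);M=rq(o["eef_rot"]).as_matrix()
im,d=vision.get_image("wrist");cv2.imwrite("pics/w2.png",im);np.save("w2.npy",d)
c=proj(p,T,[[.4453,-.1625,.016]])[0];print(c)
x0,y0,x1,y1=[int(v) for v in(c[0]-50,c[1]-50,c[0]+50,c[1]+50)]
vv,uu=np.mgrid[y0:y1,x0:x1];uv=np.stack([uu.ravel(),vv.ravel()],1)
X=todepth(p,T,uv,d[y0:y1,x0:x1].ravel())
print(np.histogram(X[:,2],np.arange(0,.03,.002)))
r=annulus(X,.0135,.02,.022,.01375);print(r)
print(M.T@(np.r_[r[0],0.0]-o["tcp_pos"]))
```

```text
3.1 [ 0.44432457 -0.16273607  0.09993012] 0.04964549393682479
[322.70367099 244.73692888]
(array([6855,  672,  151,   40,   40,   58,   22,  252, 1411,   79,    0,
          0,    0,    0]), array([0.   , 0.002, 0.004, 0.006, 0.008, 0.01 , 0.012, 0.014, 0.016,
       0.018, 0.02 , 0.022, 0.024, 0.026, 0.028]))
(array([ 0.44647721, -0.16008063]), array([ 0.44712011, -0.15989059]), 1755, np.float64(3.594102089559363e-06))
[ 0.00309541 -0.0017239   0.09992578]
```

View pics/w2.png

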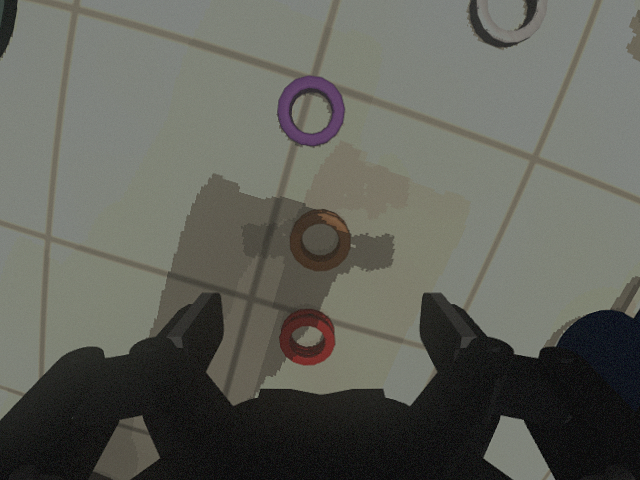

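The picture shows the bronze ring at (320,239) with the jaws straddling it, and the red ring at (307,337) clear of the finger line. Next I partly close the jaws in the air and measure the tips.

Call:
send_rows([
  [0.65,0.003,-0.0018,0.03,0,0,0],
  [0.65,0,0,0.03,0,0,0],
  [0.65,0,0,0,0,0,0],
  [0.65,0,0,0,0,0,0],
  [0.65,0,0,0,0,0,0],
])

```text
clock: 3.57
tcp_pos: [0.4488, -0.1599, 0.0425]
eef_rot: [0.001, 0.988, 0.152, 0.001]
contact_force: [-0.7, -0.4, -0.3]
grip_width: 0.0555
```

Run:
```python
from h import *
o=bot.get_obs();print(o["clock"],o["tcp_pos"],o["grip_width"])
p,T=campose("wrist",o);M=rq(o["eef_rot"]).as_matrix()
im,d=vision.get_image("wrist");cv2.imwrite("pics/w3.png",im);np.save("w3.npy",d)
X,_=tips(d,p)
for s in(1,-1):
    Y=X[(X[:,1]*s>.015)&(X[:,2]<.002)];print(s,len(Y),np.sort(Y[:,2])[-8:].round(4), np.abs(Y[Y[:,2]>-.025][:,1]).min())
c=proj(p,T,[[.4467,-.160,.016]])[0];print(c)
x0,y0,x1,y1=[int(v) for v in(c[0]-70,c[1]-70,c[0]+70,c[1]+70)]
vv,uu=np.mgrid[y0:y1,x0:x1];uv=np.stack([uu.ravel(),vv.ravel()],1)
X=todepth(p,T,uv,d[y0:y1,x0:x1].ravel())
r=annulus(X,.0125,.019,.022,.01375);print(r)
print(M.T@(np.r_[r[0],0.0]-o["tcp_pos"]),M.T@(np.r_[r[1],0.0]-o["tcp_pos"]))
```

```text
3.5667 [ 0.44879275 -0.15987381  0.04253961] 0.05553718462621247
1 13556 [-0.0056 -0.0055 -0.0055 -0.0054 -0.0054 -0.0053 -0.005  -0.0048] 0.026458842408296143
-1 13531 [-0.0057 -0.0057 -0.0056 -0.0056 -0.0056 -0.0055 -0.0052 -0.0051] 0.028166085453981315
[321.63930893 280.15364231]
(array([ 0.44652798, -0.16016858]), array([ 0.44730028, -0.1598519 ]), 2919, np.float64(3.45741599826962e-06))
[-0.00232129 -0.00045638  0.04253513] [-0.00148951 -0.00052623  0.04253646]
```

View pics/w3.png

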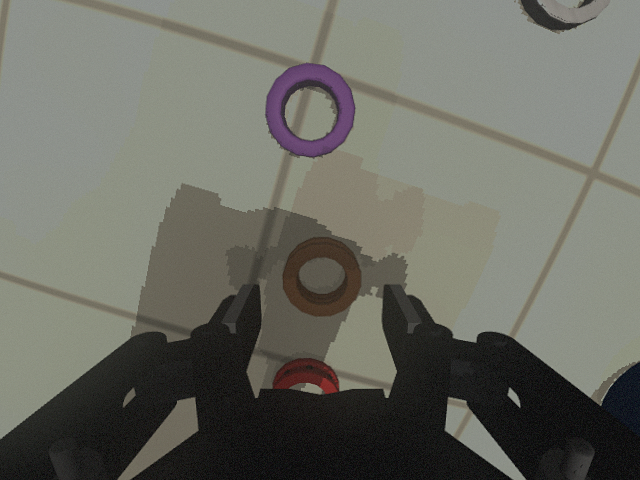

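Call:
send_rows([
  [0.65,-0.0018,-0.0005,0.015,0,0,0],
  [0.65,0,0,0.015,0,0,0],
  [0.65,0,0,0.0095,0,0,0],
  [0.65,0,0,0,0,0,0],
  [0.65,0,0,0,0,0,0],
])

```text
clock: 4.03
tcp_pos: [0.4462, -0.1595, 0.0016]
eef_rot: [0.0, 0.988, 0.152, 0.0]
contact_force: [0.2, -0.3, 0.6]
grip_width: 0.0552
```

Call:
send_rows([
  [0.3,0,0,0,0,0,0],
  [0.3,0,0,0,0,0,0],
  [0.3,0,0,0,0,0,0],
  [0.3,0,0,0,0,0,0],
  [0.3,0,0,0,0,0,0],
])

```text
clock: 4.45
tcp_pos: [0.4465, -0.1596, 0.0023]
eef_rot: [0.0, 0.988, 0.152, 0.001]
contact_force: [-5.1, 2.3, 18.2]
grip_width: 0.0409
```

Run:
```python
from h import *
o=bot.get_obs();print(o["clock"],o["tcp_pos"],o["grip_width"],o["contact_force"])
p,T=campose("wrist",o);M=rq(o["eef_rot"]).as_matrix()
im,d=vision.get_image("wrist");cv2.imwrite("pics/w4.png",im);np.save("w4.npy",d)
X,_=tips(d,p)
for s in(1,-1):
    Y=X[(X[:,1]*s>.022)&(X[:,2]<.002)];print(s,len(Y),np.sort(Y[:,2])[-300::30].round(4))
```

```text
4.45 [ 0.44654544 -0.15961854  0.00234226] 0.040942723646938975 [-5.05278043  2.33404885 18.16283096]
1 17520 [0.0019 0.0019 0.0019 0.0019 0.0019 0.0019 0.002  0.002  0.002  0.002 ]
-1 18549 [0.0019 0.0019 0.0019 0.0019 0.0019 0.0019 0.0019 0.0019 0.002  0.002 ]
```

View pics/w4.png

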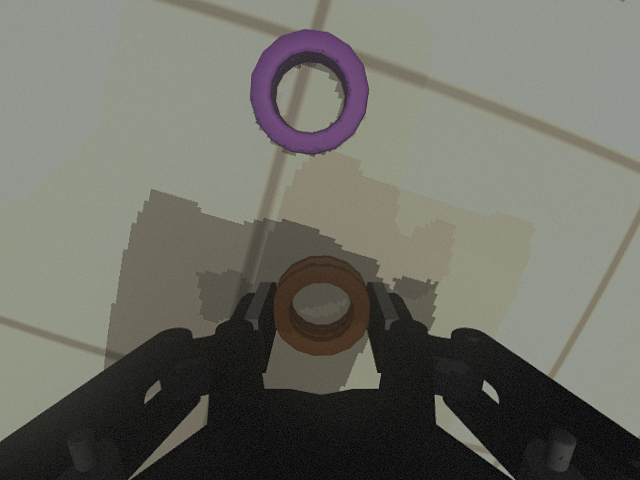

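Call:
send_rows([
  [0.3,0,0,0,0,0,0],
  [0.3,0,0,0,0,0,0],
])

```text
clock: 4.67
tcp_pos: [0.4466, -0.1596, 0.0024]
eef_rot: [0.0, 0.988, 0.152, 0.001]
contact_force: [-5.2, 2.6, 18.7]
grip_width: 0.0412
```

Run:
```python
from h import *
o=bot.get_obs();print(o["contact_force"],o["torque"],o["grip_width"])
p,T=campose("wrist",o);M=rq(o["eef_rot"]).as_matrix()
d=np.load("w4.npy");im=cv2.imread("pics/w4.png")
cv2.imwrite("pics/crop4.png",cv2.resize(im[240:400,230:420],None,fx=4,fy=4))
x0,y0,x1,y1=270,250,375,360
vv,uu=np.mgrid[y0:y1,x0:x1];uv=np.stack([uu.ravel(),vv.ravel()],1)
X=todepth(p,T,uv,d[y0:y1,x0:x1].ravel())
r=annulus(X,.0125,.02,.022,.01375);print(r)
print(M.T@(np.r_[r[0],0.0]-o["tcp_pos"]),M.T@(np.r_[r[1],0.0]-o["tcp_pos"]))
Z=X[(X[:,2]>.011)&(X[:,2]<.022)];Z=Z[np.linalg.norm(Z[:,:2]-r[0],axis=1)<.021]
A=np.c_[Z[:,:2]-r[0],np.ones(len(Z))];print(np.linalg.lstsq(A,Z[:,2],rcond=None)[0])
```

```text
[-5.16644599  2.63697478 18.65826651] [ 0.45004318  1.00231869 -0.07909945] 0.04120957731521023
(array([ 0.44673746, -0.15889911]), array([ 0.44746088, -0.15843356]), 4715, np.float64(3.375158691077255e-05))
[ 0.0003662  -0.00060938  0.00234989] [ 0.00119617 -0.00083571  0.00235068]
[0.01469715 0.00604658 0.0165905 ]
```

View pics/crop4.png

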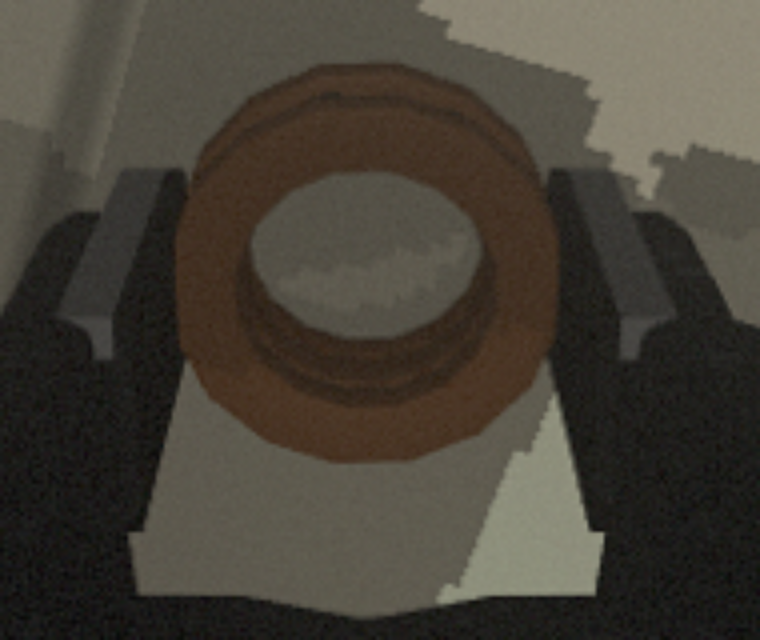

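Call:
send_rows([
  [0.3,0,0,-0.005,0,0,0],
  [0.3,0,0,-0.01,0,0,0],
  [0.3,0,0,-0.025,0,0,0],
  [0.3,0,0,-0.035,0,0,0],
  [0.3,0,0,-0.035,0,0,0],
  [0.3,0,0,-0.035,0,0,0],
  [0.3,0,0,-0.035,0,0,0],
  [0.3,0,0,0,0,0,0],
])

```text
clock: 5.33
tcp_pos: [0.4486, -0.1601, 0.1881]
eef_rot: [0.002, 0.988, 0.152, 0.004]
contact_force: [1.2, -1.6, -1.2]
grip_width: 0.0408
```

Run:
```python
from h import *
o=bot.get_obs();print(o["tcp_pos"],o["contact_force"],o["torque"])
M=rq(o["eef_rot"]).as_matrix()
for n,(x0,y0,x1,y1) in dict(top=(205,220,270,275),scene=(365,185,415,235)).items():
    p,T=campose(n);d=np.load(n+"0.npy")
    vv,uu=np.mgrid[y0:y1,x0:x1];uv=np.stack([uu.ravel(),vv.ravel()],1)
    X=todepth(p,T,uv,d[y0:y1,x0:x1].ravel())
    print(n,np.histogram(X[:,2],np.arange(.06,.13,.003)))
    print("clamp",annulus(X,.089,.0945,.0325,.022));print("collar",annulus(X,.098,.104,.022,.0125));print("nose",annulus(X,.117,.125,.0105,0))
for y in(17.5,):
  c=np.array([.535,.147]);print("delta tool to arbor",M.T@(np.r_[c,.2]-o["tcp_pos"]))
```

```text
[ 0.44860964 -0.16006773  0.1881108 ] [ 1.15785618 -1.61544303 -1.15233917] [-0.03177035 -0.15233618 -0.0004522 ]
top (array([  0,   7,   7,  16,  84,  92,  17,   5,   5,  79, 208,  59,  51,
       106,  34,   3,   1,   5,   6,  35,  45,  10,   0]), array([0.06 , 0.063, 0.066, 0.069, 0.072, 0.075, 0.078, 0.081, 0.084,
       0.087, 0.09 , 0.093, 0.096, 0.099, 0.102, 0.105, 0.108, 0.111,
       0.114, 0.117, 0.12 , 0.123, 0.126, 0.129]))
clamp (array([0.5352876 , 0.14925039]), array([0.53417045, 0.14665663]), 296, np.float64(3.0417353427361355e-05))
collar (array([0.53559925, 0.14979851]), array([0.53392834, 0.14740702]), 164, np.float64(1.462593494143553e-05))
nose (array([0.53452183, 0.14866612]), array([0.53467625, 0.14840472]), 89, np.float64(0.00015285140718466036))
scene (array([  5,  11,  21,  29,  74,  79,  40,  27,  31,  65, 139,  64,  46,
        75,  42,  10,  12,   9,  14,  23,  35,  14,   1]), array([0.06 , 0.063, 0.066, 0.069, 0.072, 0.075, 0.078, 0.081, 0.084,
       0.087, 0.09 , 0.093, 0.096, 0.099, 0.102, 0.105, 0.108, 0.111,
       0.114, 0.117, 0.12 , 0.123, 0.126, 0.129]))
clamp (array([0.53625531, 0.14708543]), array([0.5449843 , 0.14253993]), 211, np.float64(0.0002691497353560757))
collar (array([0.53654374, 0.14706616]), array([0.54312867, 0.14260726]), 126, np.float64(0.00038945211834277827))
nose (array([0.53848937, 0.14606709]), array([0.53886728, 0.145759  ]), 70, np.float64(0.0002023389748205187))
delta tool to arbor [ 0.1748728  -0.26677931 -0.01198082]
```

Call:
send_rows([
  [0.3,0.006,-0.018,0,0,0,0],
  [0.3,0.013,-0.036,0,0,0,0],
  [0.3,0.013,-0.036,0,0,0,0],
  [0.3,0.013,-0.036,0,0,0,0],
  [0.3,0.013,-0.036,0,0,0,0],
  [0.3,0.013,-0.036,0,0,0,0],
  [0.3,0.013,-0.036,0,0,0,0],
  [0.3,0.011,-0.033,0,0,0,0],
  [0.3,0,0,0,0,0,0],
  [0.3,0,0,0,0,0,0],
  [0.3,0,0,0,0,0,0],
])

```text
clock: 6.25
tcp_pos: [0.4559, 0.1234, 0.1814]
eef_rot: [0.0, 0.988, 0.152, 0.0]
contact_force: [0.1, 0.4, -1.0]
grip_width: 0.0407
```

```bash
cat >> h.py <<'E'
def grid(p,T,d,box):
    x0,y0,x1,y1=[int(v) for v in box];x0=max(x0,0);y0=max(y0,0);x1=min(x1,640);y1=min(y1,480)
    vv,uu=np.mgrid[y0:y1,x0:x1];uv=np.stack([uu.ravel(),vv.ravel()],1);dd=d[y0:y1,x0:x1].ravel();m=dd>0
    return todepth(p,T,uv[m],dd[m])
E
python3 - <<'E'
from h import *
o=bot.get_obs();print(o["clock"],o["tcp_pos"],o["grip_width"],o["q"],np.abs(o["qd"]).max())
p,T=campose("wrist",o);M=rq(o["eef_rot"]).as_matrix()
im,d=vision.get_image("wrist");cv2.imwrite("pics/w5.png",im);np.save("w5.npy",d)
np.savez("w5p.npz",T=T,M=M,t=o["tcp_pos"])
c=proj(p,T,[[.5355,.148,.1]])[0];print(c)
X=grid(p,T,d,(c[0]-110,c[1]-110,c[0]+110,c[1]+110))
X=X[np.linalg.norm(X[:,:2]-[.5355,.148],axis=1)<.07]
print(np.histogram(X[:,2],np.arange(.06,.13,.003)))
for n,a in dict(sh=(.072,.079,.038,.0325),clamp=(.089,.0945,.0325,.022),collar=(.098,.104,.022,.0125),nose=(.118,.125,.0105,0)).items():
    r=annulus(X,*a);print(n,r, (M.T@(np.r_[r[0],0]-o["tcp_pos"])))
Tt=np.array(p["T_tool_cam"]);Y=grid(p,Tt,d,(260,240,385,370));Y=Y[(np.abs(Y[:,1])<.0225)&(np.abs(Y[:,0])<.035)]
print("ring z",np.histogram(Y[:,2],np.arange(-.03,.03,.002)))
E
```

```text
6.25 [0.45594513 0.12340034 0.18137695] 0.04072483325971122 [ 0.06124887  0.1885212  -0.50946873  2.07384114  0.1170158   0.90596448
 -1.77775323] 0.019351024650598327
[323.20586919 122.94957427]
(array([   0,    0,    0,    0,   16, 1446,  101,    0,    0,    1, 1861,
       2017,    1, 1122, 1196,    1,    0,    0,    2,  206,  793,  417,
          0]), array([0.06 , 0.063, 0.066, 0.069, 0.072, 0.075, 0.078, 0.081, 0.084,
       0.087, 0.09 , 0.093, 0.096, 0.099, 0.102, 0.105, 0.108, 0.111,
       0.114, 0.117, 0.12 , 0.123, 0.126, 0.129]))
sh (array([0.5352435 , 0.14724835]), array([0.53170494, 0.14688966]), 1560, np.float64(4.715367663885749e-05)) [0.08277277 0.00106913 0.18138931]
clamp (array([0.53473059, 0.14760195]), array([0.53511674, 0.1478647 ]), 3796, np.float64(1.020525058443703e-05)) [0.08239024 0.00057741 0.18138903]
collar (array([0.53513588, 0.14734154]), array([0.53441125, 0.14761808]), 2309, np.float64(2.687925997174928e-07)) [0.08269823 0.00094784 0.18138924]
nose (array([0.53485792, 0.14750682]), array([0.53483682, 0.14750171]), 1404, np.float64(0.00021234924570256154)) [0.08248299 0.00070649 0.1813891 ]
ring z (array([ 115,  113,  114,  103,   94,  101,   91, 2813, 1605,  211,  215,
        227,  161,  604,  264,   32,    0,    0,    0,    0,    0,    0,
          0,    0,    0,    0,    0,    0,    0]), array([-3.00000000e-02, -2.80000000e-02, -2.60000000e-02, -2.40000000e-02,
       -2.20000000e-02, -2.00000000e-02, -1.80000000e-02, -1.60000000e-02,
       -1.40000000e-02, -1.20000000e-02, -1.00000000e-02, -8.00000000e-03,
       -6.00000000e-03, -4.00000000e-03, -2.00000000e-03,  2.77555756e-17,
        2.00000000e-03,  4.00000000e-03,  6.00000000e-03,  8.00000000e-03,
        1.00000000e-02,  1.20000000e-02,  1.40000000e-02,  1.60000000e-02,
        1.80000000e-02,  2.00000000e-02,  2.20000000e-02,  2.40000000e-02,
        2.60000000e-02,  2.80000000e-02]))
```

View pics/w5.png

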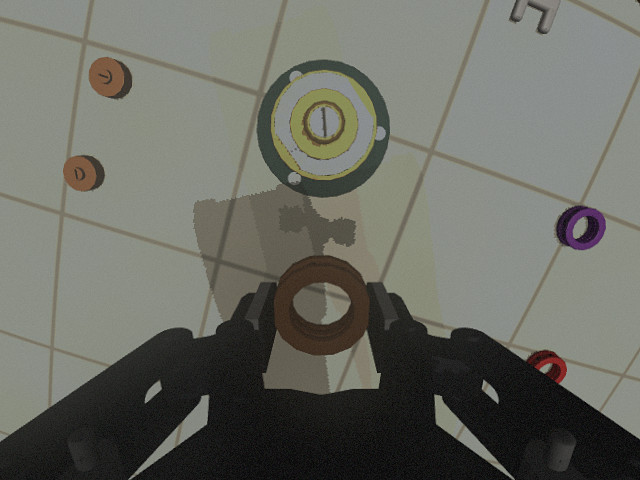

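Run:
```python
from h import *
p=vision.camera_params("wrist");Tt=np.array(p["T_tool_cam"]);d=np.load("w5.npy")
Y=grid(p,Tt,d,(260,240,385,370));print(annulus(Y,-.0175,-.012,.022,.01375))
m=(Y[:,2]>-.0175)&(Y[:,2]<-.012)&(np.hypot(Y[:,0],Y[:,1])<.0205)
A=np.c_[Y[m][:,:2],np.ones(m.sum())];print(np.linalg.lstsq(A,Y[m][:,2],rcond=None)[0])
X=grid(p,Tt,d,(200,20,440,230))
for a in [(.075,.085),(.087,.093),(.057,.064)]:
    print(annulus(X,*a,*{.075:(.022,.0125),.087:(.0325,.022),.057:(.0105,0)}[a[0]]))
im=cv2.imread("pics/w5.png");cv2.imwrite("pics/crop5.png",cv2.resize(im[50:205,245:400],None,fx=3.8,fy=3.8,interpolation=cv2.INTER_CUBIC))
# image ellipse of clamp ring inner edge/collar in image by proj overlay check
```

```text
(array([ 0.00074902, -0.00064244]), array([ 0.00146706, -0.00075959]), 4574, np.float64(0.0001235348839370494))
[-0.0042586   0.00071754 -0.01427714]
(array([0.08271168, 0.00099607]), array([0.08209905, 0.00051419]), 2318, np.float64(2.678615780065078e-07))
(array([0.08240032, 0.00061927]), array([0.08289299, 0.00053354]), 3762, np.float64(1.0278219656061785e-05))
(array([0.08246153, 0.00075492]), array([0.08244925, 0.00077179]), 1387, np.float64(0.00022339334287360874))
```

View pics/crop5.png

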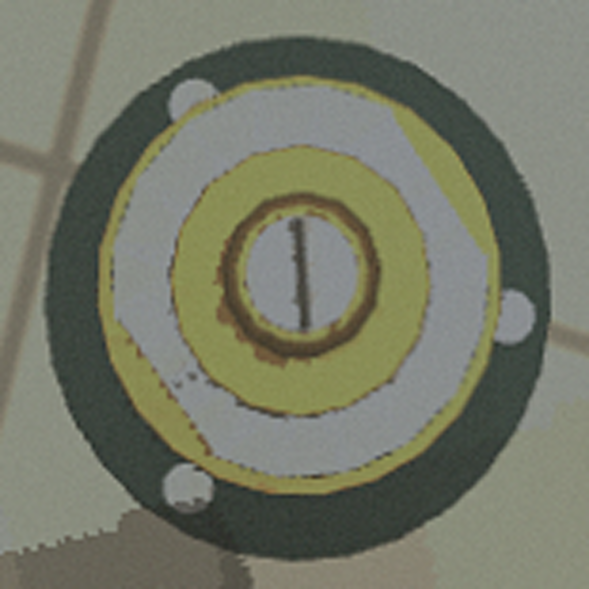

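Call:
send_rows([
  [0.3,0.02,0.0004,0,0,0,0],
  [0.3,0.035,0.0006,0,0,0,0],
  [0.3,0.0268,0.0004,0.01,0,0,0],
  [0.3,0,0,0.025,0,0,0],
  [0.3,0,0,0.01,0,0,0],
  [0.3,0,0,0,0,0,0],
  [0.3,0,0,0,0,0,0],
  [0.3,0,0,0,0,0,0],
])

```text
clock: 6.97
tcp_pos: [0.5346, 0.1465, 0.137]
eef_rot: [0.0, 0.988, 0.152, 0.0]
contact_force: [0.2, -0.5, -1.8]
grip_width: 0.0406
```

Run:
```python
from h import *
o=bot.get_obs();print(o["clock"],o["tcp_pos"],o["eef_rot"],o["grip_width"],o["q"],np.abs(o["qd"]).max(),o["contact_force"])
p,T=campose("wrist",o);M=rq(o["eef_rot"]).as_matrix();Tt=np.array(p["T_tool_cam"])
im,d=vision.get_image("wrist");cv2.imwrite("pics/w6.png",im);np.save("w6.npy",d)
im2,_=vision.get_image("scene");
c=np.zeros((480,800,3),np.uint8);c[:,:400]=cv2.resize(im[240:400,255:388],(400,480),interpolation=cv2.INTER_CUBIC);c[:,400:]=cv2.resize(im2[130:250,340:440],(400,480),interpolation=cv2.INTER_CUBIC)
cv2.imwrite("pics/w6c.png",c)
print((M.T@(np.r_[.5349,.1475,0.101]-o["tcp_pos"])))
Y=grid(p,Tt,d,(260,230,390,390));print(annulus(Y,-.0175,-.012,.022,.01375))
N=Y[(Y[:,2]>.012)&(Y[:,2]<.03)&(np.hypot(Y[:,0],Y[:,1])<.03)];print(len(N),np.histogram(N[:,2],10));print(N.mean(0),np.percentile(N,[1,99],axis=0))
```

```text
6.9667 [0.53457705 0.14654956 0.13699174] [1.06547109e-04 9.88386568e-01 1.51959835e-01 4.36141307e-04] 0.04056019622050381 [ 0.00423485  0.37562451 -0.47233774  1.9433821   0.22040261  0.87179248
 -1.84818707] 0.008885593572114147 [ 0.20633177 -0.46924027 -1.8069092 ]
[ 0.00056367 -0.00082188  0.03599194]
(array([ 0.00081017, -0.00057838]), array([ 0.00147289, -0.0007249 ]), 4592, np.float64(0.00013096459522972756))
681 (array([294, 274,  51,  21,   0,   0,   1,   5,  15,  20]), array([0.01236997, 0.01412706, 0.01588415, 0.01764124, 0.01939832,
       0.02115541, 0.0229125 , 0.02466958, 0.02642667, 0.02818376,
       0.02994084]))
[-0.00288599 -0.00072692  0.01527357] [[-0.01035431 -0.01078197  0.0126147 ]
 [ 0.01270748  0.00916442  0.02941021]]
```

View pics/w6c.png

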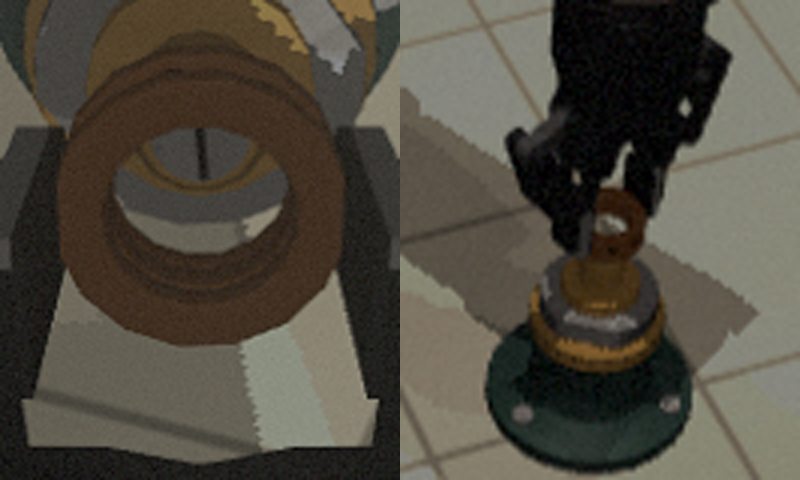

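Run:
```python
from h import *
p=vision.camera_params("wrist");Tt=np.array(p["T_tool_cam"]);d=np.load("w6.npy");im=cv2.imread("pics/w6.png")
for u in (318,322,326):
  uv=np.array([[u,v] for v in range(270,330)]);X=todepth(p,Tt,uv,d[uv[:,1],uv[:,0]])
  for a,x in zip(uv,X):
    if x[2]>0.0 and u==322:print(a[1],x.round(4),im[a[1],a[0]])
Y=grid(p,Tt,d,(285,275,360,320));N=Y[(Y[:,2]>.0125)&(Y[:,2]<.0175)]
# boundary fit: circle lower arc r vs z
import collections
def f(c):
    r=np.hypot(N[:,0]-c[0],N[:,1]-c[1]); return np.maximum(r-.0105,0)
lo=N[N[:,2]<.016]
h=cv2.convexHull(lo[:,:2].astype(np.float32))[:,0];h=h[h[:,0]<-.003]
s=least_squares(lambda c:np.hypot(h[:,0]-c[0],h[:,1]-c[1])-.0103,[0,0]);print(h.round(4),s.x,s.fun.round(4))
```

```text
283 [ 0.0019 -0.0004  0.0132] [36 37 37]
284 [ 0.0014 -0.0004  0.0131] [36 42 42]
285 [ 0.0005 -0.0004  0.0138] [27 33 32]
286 [-0.0003 -0.0004  0.0144] [31 37 37]
287 [-0.0007 -0.0004  0.014 ] [27 32 33]
288 [-0.0007 -0.0004  0.0129] [23 31 35]
289 [-0.0014 -0.0004  0.0131] [23 22 28]
290 [-0.0024 -0.0004  0.0141] [11 22 23]
291 [-0.003  -0.0004  0.0144] [23 29 33]
292 [-0.0039 -0.0004  0.015 ] [27 29 29]
293 [-0.004  -0.0004  0.014 ] [23 28 30]
294 [-0.0049 -0.0004  0.0147] [20 27 27]
295 [-0.005  -0.0004  0.0137] [10 18 15]
296 [-0.0054 -0.0004  0.0135] [24 27 31]
297 [-0.0058 -0.0004  0.0131] [30 32 35]
298 [-0.0062 -0.0004  0.0127] [17 26 30]
299 [-0.0071 -0.0004  0.0135] [35 35 36]
300 [-0.0079 -0.0004  0.0139] [42 54 62]
301 [-0.0085 -0.0004  0.0141] [34 61 79]
302 [-0.0097 -0.0004  0.0153] [27 49 62]
303 [-0.0195 -0.0003  0.0339] [42 60 75]
304 [-0.0204 -0.0003  0.0345] [47 68 84]
305 [-0.0212 -0.0003  0.0349] [55 66 71]
306 [-0.0262 -0.0003  0.0434] [61 64 64]
307 [-0.0268 -0.0003  0.0433] [67 72 73]
308 [-0.0277 -0.0003  0.0436] [63 68 69]
309 [-0.0285 -0.0003  0.0439] [61 
[... 203 characters left out ...]
6 85 88]
315 [-0.0817 -0.0002  0.1351] [80 95 99]
316 [-0.083  -0.0002  0.1356] [83 95 99]
317 [-0.0844 -0.0002  0.1362] [84 96 99]
318 [-0.0861 -0.0002  0.1375] [ 86  97 102]
319 [-0.0865 -0.0002  0.1363] [ 86 103 103]
320 [-0.0872 -0.0002  0.1357] [ 88 101 106]
321 [-0.0881 -0.0002  0.1354] [ 84  98 101]
322 [-0.0894 -0.0002  0.1358] [ 85  99 102]
323 [-0.0903 -0.0002  0.1356] [82 93 98]
[[-0.0031  0.0095]
 [-0.0069  0.0069]
 [-0.0083  0.0054]
 [-0.01    0.0012]
 [-0.01   -0.003 ]
 [-0.0099 -0.0035]
 [-0.0095 -0.0051]
 [-0.008  -0.0071]
 [-0.0076 -0.0077]
 [-0.0046 -0.0097]] [-1.09282083e-05 -5.90721950e-04] [ 0.0002 -0.0001 -0.0001 -0.0002 -0.      0.      0.0001  0.      0.0001
 -0.0001]
```

The wrist view shows the nose and slot centred in the bore: slot at column 322, nose arc symmetric about it. So I lower in stages and watch the force.

Call:
send_rows([
  [0.3,0,0,0.006,0,0,0],
  [0.3,0,0,0.005,0,0,0],
  [0.3,0,0,0.004,0,0,0],
  [0.3,0,0,0.002,0,0,0],
  [0.3,0,0,0.002,0,0,0],
  [0.3,0,0,0,0,0,0],
])

```text
clock: 7.57
tcp_pos: [0.5343, 0.147, 0.1163]
eef_rot: [-0.0, 0.988, 0.152, -0.0]
contact_force: [0.3, -0.6, -1.4]
grip_width: 0.0407
```

Call:
send_rows([
  [0.3,0,0,0.003,0,0,0],
  [0.3,0,0,0.003,0,0,0],
  [0.3,0,0,0.003,0,0,0],
  [0.3,0,0,0.0015,0,0,0],
  [0.3,0,0,0,0,0,0],
])

```text
clock: 7.98
tcp_pos: [0.5343, 0.147, 0.1059]
eef_rot: [-0.0, 0.988, 0.152, -0.0]
contact_force: [-0.8, 0.2, -1.7]
grip_width: 0.0409
```

Call:
send_rows([
  [0.3,0,0,0.001,0,0,0],
  [0.3,0,0,0.001,0,0,0],
  [0.3,0,0,0,0,0,0],
])

```text
clock: 8.23
tcp_pos: [0.5345, 0.147, 0.1042]
eef_rot: [-0.0, 0.988, 0.152, -0.0]
contact_force: [0.6, 0.5, -2.1]
grip_width: 0.0407
```

Call:
send_rows([
  [0.3,0,0,0.0006,0,0,0],
  [0.3,0,0,0,0,0,0],
])

```text
clock: 8.4
tcp_pos: [0.5346, 0.1471, 0.1037]
eef_rot: [-0.0, 0.988, 0.152, 0.0]
contact_force: [-0.2, -0.3, -1.6]
grip_width: 0.0407
```

Call:
send_rows([
  [0.3,0,0,0.0006,0,0,0],
  [0.3,0,0,0,0,0,0],
])

```text
clock: 8.57
tcp_pos: [0.5346, 0.1471, 0.1036]
eef_rot: [0.0, 0.988, 0.152, 0.0]
contact_force: [-2.4, -2.0, 7.1]
grip_width: 0.0408
```

Call:
send_rows([
  [0.68,0,0,0,0,0,0],
  [0.68,0,0,0,0,0,0],
  [0.68,0,0,0,0,0,0],
  [0.68,0,0,0,0,0,0],
])

```text
clock: 8.9
tcp_pos: [0.5346, 0.1471, 0.1031]
eef_rot: [-0.0, 0.988, 0.152, 0.0]
contact_force: [-0.0, 0.6, 0.0]
grip_width: 0.0582
```

Run:
```python
from h import *
o=bot.get_obs();print(o["clock"],o["tcp_pos"],o["grip_width"],o["contact_force"],o["q"])
p,T=campose("wrist",o);Tt=np.array(p["T_tool_cam"]);M=rq(o["eef_rot"]).as_matrix()
im,d=vision.get_image("wrist");cv2.imwrite("pics/w7.png",im);np.save("w7.npy",d)
Y=grid(p,Tt,d,(230,230,410,390));print(annulus(Y,-.0175,-.010,.022,.01375))
m=(Y[:,2]>-.0175)&(Y[:,2]<-.010)&(np.hypot(Y[:,0],Y[:,1])<.0205)&(np.hypot(Y[:,0],Y[:,1])>.0145)
A=np.c_[Y[m][:,:2],np.ones(m.sum())];print(np.linalg.lstsq(A,Y[m][:,2],rcond=None)[0])
n=Y[(np.hypot(Y[:,0],Y[:,1])<.008)];print("nose z",np.median(n[:,2]))
```

```text
8.9 [0.53456404 0.14708122 0.10314067] 0.058201034055627716 [-0.00838198  0.6412657   0.03979409] [-0.01210753  0.42130397 -0.45746298  1.96692999  0.25235435  0.80836758
 -1.87556474]
(array([-0.00108652, -0.00055738]), array([ 0.00213997, -0.00084516]), 5538, np.float64(0.0006448330551631822))
[-0.00179505  0.0017259  -0.01482877]
nose z -0.01997185383351726
```

View pics/w7.png

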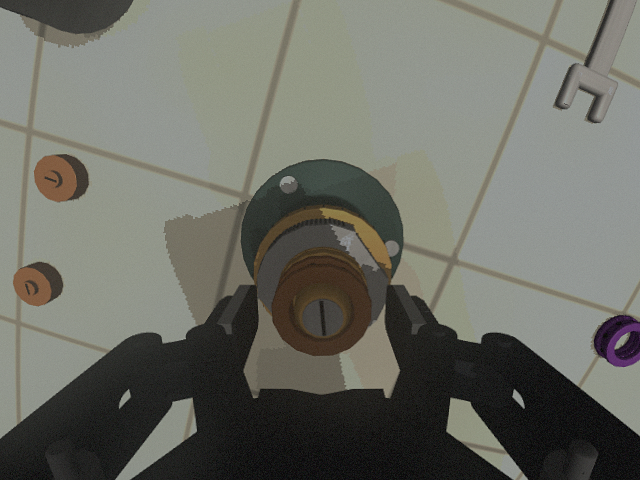

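The lantern ring is seated level on the collar at about (322,305) with the nose showing through it. Next I raise, turn to the flats and look.

Call:
send_rows([
  [0.68,0,0,-0.01,0,0,0],
  [0.85,0,0,-0.025,0,0,0],
  [0.85,0,0,-0.03,0,0,-6.8],
  [0.85,0,0,0,0,0,-6.8],
  [0.85,0,0,0,0,0,-6.8],
  [0.85,0,0,0,0,0,-6.8],
  [0.85,0,0,0,0,0,-6.8],
  [0.85,0,0,0,0,0,0],
  [0.85,0,0,0,0,0,0],
  [0.85,0,0,0,0,0,0],
])

```text
clock: 9.78
tcp_pos: [0.5346, 0.147, 0.1684]
eef_rot: [-0.0, 0.902, 0.433, 0.0]
contact_force: [0.4, -0.2, 0.1]
grip_width: 0.0726
```

Run:
```python
from h import *
o=bot.get_obs();print(o["clock"],o["tcp_pos"],o["grip_width"],o["contact_force"],o["q"])
p,T=campose("wrist",o);Tt=np.array(p["T_tool_cam"]);M=rq(o["eef_rot"]).as_matrix();np.savez("w8p.npz",T=T,M=M,t=o["tcp_pos"])
im,d=vision.get_image("wrist");cv2.imwrite("pics/w8.png",im);np.save("w8.npy",d)
cv2.imwrite("pics/w8c.png",cv2.resize(im[200:360,240:410],None,fx=3.6,fy=3.6,interpolation=cv2.INTER_CUBIC))
X=grid(p,T,d,(200,150,440,400));X=X[np.linalg.norm(X[:,:2]-[.535,.1475],axis=1)<.07]
print(np.histogram(X[:,2],np.arange(.06,.13,.003)))
for n,a in dict(lan=(.116,.1205,.022,.0138),clamp=(.0905,.0945,.0325,.022),sh=(.073,.08,.038,.03)).items():
    r=annulus(X,*a);print(n,r[0],r[2:],(M.T@(np.r_[r[0],0]-o["tcp_pos"]))[:2])
```

```text
9.7833 [0.53461345 0.14696563 0.16844094] 0.072618276783602 [ 0.37594187 -0.23892603  0.12044543] [ 0.11062914  0.35713471 -0.60071106  1.91089355  0.24599811  0.94645758
 -1.28187862]
(array([   0,    2,   34,   32,   56, 1343,  118,   38,   47,   70, 1248,
       1284,   41,  114,   79,  206,   24,   70,  400, 2137,  706,  306,
          0]), array([0.06 , 0.063, 0.066, 0.069, 0.072, 0.075, 0.078, 0.081, 0.084,
       0.087, 0.09 , 0.093, 0.096, 0.099, 0.102, 0.105, 0.108, 0.111,
       0.114, 0.117, 0.12 , 0.123, 0.126, 0.129]))
lan [0.5337412  0.14667984] (2485, np.float64(0.0002332493080862898)) [-0.00079975 -0.00051297]
clamp [0.53501079 0.14749647] (2291, np.float64(1.6103021728719116e-05)) [ 6.31694957e-04 -3.37043398e-05]
sh [0.53588774 0.14823073] (1442, np.float64(9.575480211753089e-07)) [0.0017532  0.00019085]
```

View pics/w8c.png

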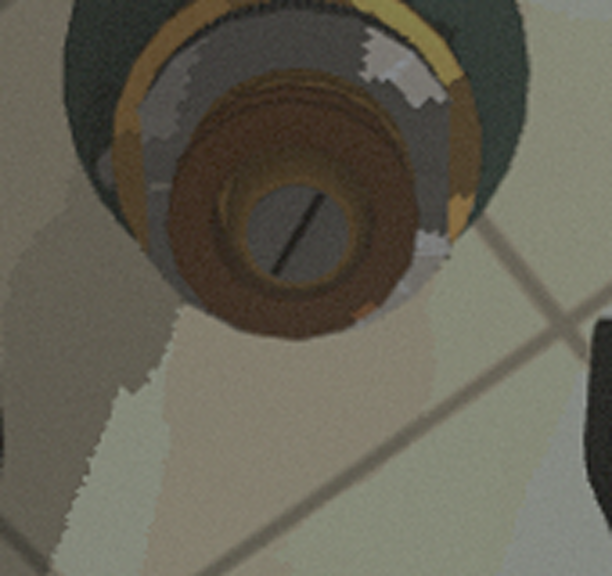

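Run:
```python
from h import *
z=np.load("w8p.npz");p=vision.camera_params("wrist");d=np.load("w8.npy");Tt=np.array(p["T_tool_cam"])
Y=grid(p,Tt,d,(200,150,440,400));zz=z["t"][2]
C=Y[(np.abs(Y[:,2]-(zz-.0927))<.0025)&(np.abs(Y[:,0])<.035)&(np.abs(Y[:,1])<.036)]
L=[];Rr=[]
for x in np.arange(-.012,.0185,.0015):
    s=C[np.abs(C[:,0]-x)<.00075]
    if len(s)>5: print(round(x,4),len(s),s[:,1].min().round(4),s[:,1].max().round(4));L.append((x,s[:,1].min()));Rr.append((x,s[:,1].max()))
for q in(L,Rr):
    q=np.array(q);k=np.polyfit(q[:,0],q[:,1],1);print(np.degrees(np.arctan(k[0])),k[1])
```

```text
-0.012 31 -0.0282 0.0297
-0.0105 30 -0.0288 0.0291
-0.009 25 -0.0286 0.029
-0.0075 32 -0.0287 0.0289
-0.006 28 -0.0286 0.0289
-0.0045 30 -0.0285 0.0289
-0.003 33 -0.0285 0.0287
-0.0015 28 -0.0284 0.0287
-0.0 37 -0.0291 0.0286
0.0015 37 -0.0291 0.0287
0.003 39 -0.029 0.0286
0.0045 44 -0.029 0.0285
0.006 46 -0.0289 0.0285
0.0075 52 -0.0288 0.0284
0.009 61 -0.0287 0.0284
0.0105 64 -0.0294 0.0283
0.012 67 -0.0292 0.0282
0.0135 72 -0.03 0.0282
0.015 82 -0.03 0.0282
0.0165 96 -0.0284 0.0288
0.018 105 -0.0272 0.0281
-0.8264255963326312 -0.028781399027487643
-2.022208358051973 0.02875706462738674
```

Call:
send_rows([
  [0.85,0.0006,0,0.02,0,0,-1.4],
  [0.85,0,0,0.025,0,0,0],
  [0.85,0,0,0.02,0,0,0],
  [0.85,0,0,0.012,0,0,0],
  [0.85,0,0,0.006,0,0,0],
  [0.85,0,0,0,0,0,0],
  [0.85,0,0,0,0,0,0],
])

```text
clock: 10.42
tcp_pos: [0.5353, 0.1479, 0.0858]
eef_rot: [0.0, 0.895, 0.445, 0.0]
contact_force: [0.0, 0.6, 0.1]
grip_width: 0.0725
```

Run:
```python
from h import *
o=bot.get_obs();print(o["clock"],o["tcp_pos"],o["grip_width"],o["contact_force"],o["q"])
p,T=campose("wrist",o);Tt=np.array(p["T_tool_cam"]);M=rq(o["eef_rot"]).as_matrix();np.savez("w9p.npz",T=T,M=M,t=o["tcp_pos"])
im,d=vision.get_image("wrist");im2,_=vision.get_image("scene");np.save("w9.npy",d)
c=np.zeros((400,800,3),np.uint8);c[:,:400]=cv2.resize(im[200:360,240:400],(400,400),interpolation=cv2.INTER_CUBIC);c[:,400:]=cv2.resize(im2[150:250,340:440],(400,400),interpolation=cv2.INTER_CUBIC)
cv2.imwrite("pics/w9c.png",c)
Y=grid(p,Tt,d,(0,100,640,479));Y=Y[(np.abs(Y[:,0])<.02)]
for s in(1,-1):
    F=Y[(Y[:,1]*s>.031)&(Y[:,1]*s<.06)&(Y[:,2]<-.002)];print(s,np.sort(F[:,2])[-20::4].round(4))
```

```text
10.4167 [0.53525107 0.147856   0.08575347] 0.07251497590524118 [0.01319381 0.59673592 0.12551411] [ 0.06624608  0.46738482 -0.56039247  1.97100513  0.34178154  0.79589692
 -1.33575052]
1 [-0.0106 -0.0104 -0.0102 -0.0098 -0.0092]
-1 [-0.0103 -0.0101 -0.0099 -0.0096 -0.0093]
```

View pics/w9c.png

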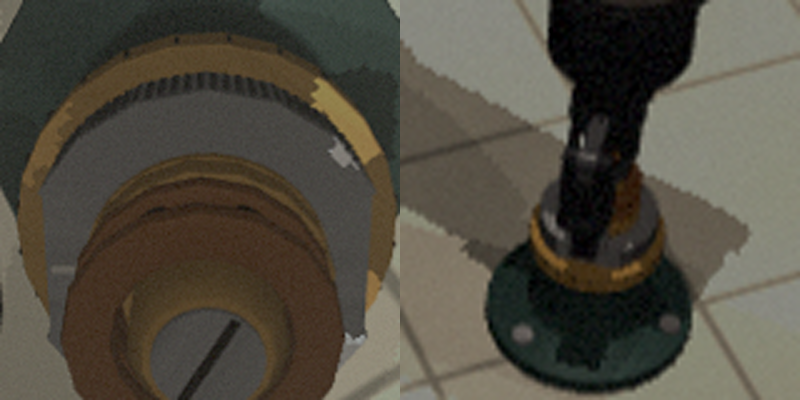

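Call:
send_rows([
  [0.85,0,0,0.005,0,0,0],
  [0.85,0,0,0.0032,0,0,0],
  [0.85,0,0,0,0,0,0],
  [0.5,0,0,0,0,0,0],
  [0.5,0,0,0,0,0,0],
  [0.5,0,0,0,0,0,0],
  [0.5,0,0,0,0,0,0],
  [0.5,0,0,0,0,0,0],
])

```text
clock: 11.18
tcp_pos: [0.5354, 0.1471, 0.0775]
eef_rot: [0.0, 0.895, 0.445, 0.0]
contact_force: [-0.7, -4.2, 6.6]
grip_width: 0.0562
```

Run:
```python
from h import *
o=bot.get_obs();print(o["clock"],o["tcp_pos"],o["grip_width"],o["contact_force"],o["torque"],o["q"])
p,T=campose("wrist",o);Tt=np.array(p["T_tool_cam"])
im,d=vision.get_image("wrist");im2,_=vision.get_image("scene")
c=np.zeros((400,800,3),np.uint8);c[:,:400]=cv2.resize(im[200:360,240:400],(400,400),interpolation=cv2.INTER_CUBIC);c[:,400:]=cv2.resize(im2[150:250,340:440],(400,400),interpolation=cv2.INTER_CUBIC)
cv2.imwrite("pics/w10c.png",c)
Y=grid(p,Tt,d,(0,100,640,479));Y=Y[(np.abs(Y[:,0])<.02)]
for s in(1,-1):
    F=Y[(Y[:,1]*s>.030)&(Y[:,1]*s<.037)&(Y[:,2]<.002)];print(s,np.sort(F[:,2])[-20::4].round(4))
```

```text
11.1833 [0.53544305 0.14712844 0.07751738] 0.05619977025158573 [-0.69104614 -4.20271598  6.6044952 ] [-0.74171538  0.03738777  0.03311318] [ 0.06125979  0.47869321 -0.55394087  1.97613752  0.3525956   0.78080569
 -1.34390937]
1 [0.0014 0.0014 0.0015 0.0016 0.0017]
-1 [0.0012 0.0013 0.0015 0.0016 0.0017]
```

View pics/w10c.png

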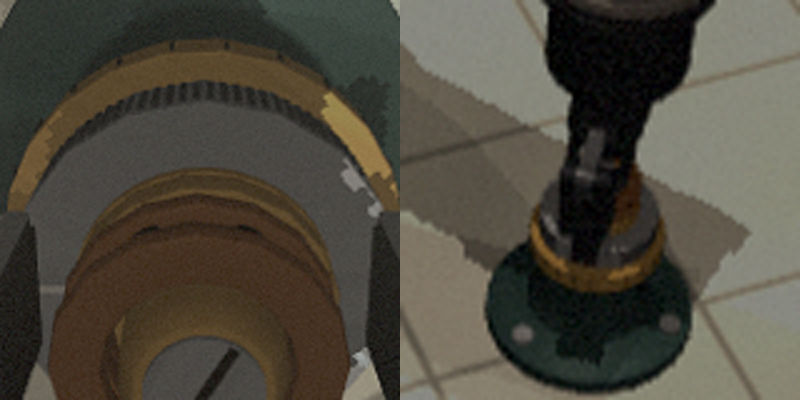

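Call:
send_rows([
  [0.5,0,0,0,0,0,2],
  [0.5,0,0,0,0,0,2],
  [0.5,0,0,0,0,0,2],
])

```text
clock: 11.53
tcp_pos: [0.5355, 0.1471, 0.0775]
eef_rot: [0.0, 0.918, 0.397, 0.0]
contact_force: [-0.5, -2.5, 6.7]
grip_width: 0.0566
```

```bash
cat > st.py <<'E'
from h import *
o=bot.get_obs();M=rq(o["eef_rot"]).as_matrix()
print(round(o["clock"],2),"tcp",o["tcp_pos"].round(4),"yaw",round(float(np.degrees(np.arctan2(M[1,0],M[0,0]))),2),"w",round(o["grip_width"],4),"F",o["contact_force"].round(1),"tau",o["torque"].round(3),"q7",o["q"][6].round(3),"tj",o["tau"][6].round(3))
E
python3 st.py
```

```text
11.53 tcp [0.5355 0.1471 0.0775] yaw 46.8 w 0.0566 F [-0.5 -2.5  6.7] tau [-0.764 -0.04   0.201] q7 -1.436 tj 1.009
```

Call:
send_rows([
  [0.5,0,0,0,0,0,3.5],
  [0.5,0,0,0,0,0,3.5],
  [0.5,0,0,0,0,0,3.5],
  [0.5,0,0,0,0,0,3.5],
  [0.5,0,0,0,0,0,0],
])

```text
clock: 11.95
tcp_pos: [0.5355, 0.147, 0.0775]
eef_rot: [0.0, 0.96, 0.281, 0.0]
contact_force: [-0.1, -3.6, 5.3]
grip_width: 0.0565
```

```bash
python3 st.py
```

```text
11.95 tcp [0.5355 0.147  0.0775] yaw 32.65 w 0.0565 F [-0.1 -3.6  5.3] tau [-0.858 -0.159 -0.183] q7 -1.651 tj -1.674
```

Call:
send_rows([
  [0.5,0,0,0,0,0,1.5],
  [0.5,0,0,0,0,0,1.5],
])

```text
clock: 12.12
tcp_pos: [0.5355, 0.147, 0.0775]
eef_rot: [0.0, 0.966, 0.257, 0.0]
contact_force: [0.4, -3.5, 6.5]
grip_width: 0.0564
```

```bash
python3 st.py
```

```text
12.12 tcp [0.5355 0.147  0.0775] yaw 29.84 w 0.0564 F [ 0.4 -3.5  6.5] tau [-0.917 -0.11   0.189] q7 -1.694 tj 0.83
```

Call:
send_rows([
  [0.5,0,0,0,0,0,1.5],
  [0.5,0,0,0,0,0,1.5],
])

```text
clock: 12.28
tcp_pos: [0.5355, 0.147, 0.0775]
eef_rot: [0.0, 0.973, 0.232, 0.0]
contact_force: [0.8, -3.8, 6.4]
grip_width: 0.0566
```

```bash
python3 st.py
```

```text
12.28 tcp [0.5355 0.147  0.0775] yaw 26.83 w 0.0566 F [ 0.8 -3.8  6.4] tau [-0.844 -0.187  0.264] q7 -1.739 tj 0.688
```

Call:
send_rows([
  [0.5,0,0,0,0,0,1.5],
  [0.5,0,0,0,0,0,1.5],
])

```text
clock: 12.45
tcp_pos: [0.5355, 0.147, 0.0775]
eef_rot: [0.0, 0.978, 0.206, 0.0]
contact_force: [1.8, -3.7, 5.8]
grip_width: 0.0562
```

```bash
python3 st.py
```

```text
12.45 tcp [0.5355 0.147  0.0775] yaw 23.83 w 0.0562 F [ 1.8 -3.7  5.8] tau [-0.975 -0.173  0.255] q7 -1.785 tj 0.686
```

Call:
send_rows([
  [0.5,0,0,0,0,0,1.5],
  [0.5,0,0,0,0,0,1.5],
])

```text
clock: 12.62
tcp_pos: [0.5355, 0.147, 0.0775]
eef_rot: [0.0, 0.984, 0.181, 0.0]
contact_force: [0.8, -3.8, 7.5]
grip_width: 0.0567
```

```bash
python3 st.py
```

```text
12.62 tcp [0.5355 0.147  0.0775] yaw 20.83 w 0.0567 F [ 0.8 -3.8  7.5] tau [-0.91  -0.139  0.219] q7 -1.83 tj 0.686
```

Call:
send_rows([
  [0.5,0,0,0,0,0,1.5],
  [0.5,0,0,0,0,0,1.5],
])

```text
clock: 12.78
tcp_pos: [0.5355, 0.147, 0.0775]
eef_rot: [0.0, 0.988, 0.155, 0.0]
contact_force: [1.3, -3.4, 6.5]
grip_width: 0.0563
```

```bash
python3 st.py
```

```text
12.78 tcp [0.5355 0.147  0.0775] yaw 17.82 w 0.0563 F [ 1.3 -3.4  6.5] tau [-0.938 -0.147  0.278] q7 -1.876 tj 0.686
```

Call:
send_rows([
  [0.5,0,0,0,0,0,1.5],
  [0.5,0,0,0,0,0,1.5],
])

```text
clock: 12.95
tcp_pos: [0.5355, 0.1469, 0.0775]
eef_rot: [0.0, 0.992, 0.129, 0.0]
contact_force: [0.8, -4.0, 6.9]
grip_width: 0.0566
```

```bash
python3 st.py
```

```text
12.95 tcp [0.5355 0.1469 0.0775] yaw 14.82 w 0.0566 F [ 0.8 -4.   6.9] tau [-0.995 -0.184  0.189] q7 -1.921 tj 0.686
```

Call:
send_rows([
  [0.5,0,0,0,0,0,1.5],
  [0.5,0,0,0,0,0,1.5],
])

```text
clock: 13.12
tcp_pos: [0.5355, 0.147, 0.0775]
eef_rot: [0.0, 0.995, 0.103, 0.001]
contact_force: [0.4, -4.0, 6.2]
grip_width: 0.0563
```

```bash
python3 st.py
```

```text
13.12 tcp [0.5355 0.147  0.0775] yaw 11.82 w 0.0563 F [ 0.4 -4.   6.2] tau [-1.041 -0.179  0.25 ] q7 -1.967 tj 0.686
```

Call:
send_rows([
  [0.5,0,0,0,0,0,1.5],
  [0.5,0,0,0,0,0,1.5],
])

```text
clock: 13.28
tcp_pos: [0.5355, 0.1469, 0.0775]
eef_rot: [0.0, 0.997, 0.077, 0.0]
contact_force: [0.7, -4.1, 6.9]
grip_width: 0.0563
```

```bash
python3 st.py
```

```text
13.28 tcp [0.5355 0.1469 0.0775] yaw 8.83 w 0.0563 F [ 0.7 -4.1  6.9] tau [-1.011 -0.167  0.19 ] q7 -2.012 tj 0.682
```

Call:
send_rows([
  [0.5,0,0,0,0,0,1.5],
  [0.5,0,0,0,0,0,1.5],
])

```text
clock: 13.45
tcp_pos: [0.5355, 0.1469, 0.0775]
eef_rot: [0.0, 0.999, 0.051, 0.001]
contact_force: [1.2, -4.8, 5.5]
grip_width: 0.0564
```

```bash
python3 st.py
```

```text
13.45 tcp [0.5355 0.1469 0.0775] yaw 5.82 w 0.0564 F [ 1.2 -4.8  5.5] tau [-1.08  -0.163  0.206] q7 -2.058 tj 0.677
```

Call:
send_rows([
  [0.5,0,0,0,0,0,1.5],
  [0.5,0,0,0,0,0,1.5],
])

```text
clock: 13.62
tcp_pos: [0.5355, 0.1469, 0.0775]
eef_rot: [0.0, 1.0, 0.025, 0.001]
contact_force: [0.9, -4.3, 6.5]
grip_width: 0.0562
```

```bash
python3 st.py
```

```text
13.62 tcp [0.5355 0.1469 0.0775] yaw 2.82 w 0.0562 F [ 0.9 -4.3  6.5] tau [-1.104 -0.147  0.251] q7 -2.104 tj 0.672
```

Call:
send_rows([
  [0.5,0,0,0,0,0,1.5],
  [0.5,0,0,0,0,0,1.5],
])

```text
clock: 13.78
tcp_pos: [0.5355, 0.1469, 0.0775]
eef_rot: [0.0, 1.0, -0.002, 0.0]
contact_force: [1.2, -4.7, 6.3]
grip_width: 0.0563
```

```bash
python3 st.py
```

```text
13.78 tcp [0.5355 0.1469 0.0775] yaw -0.18 w 0.0563 F [ 1.2 -4.7  6.3] tau [-1.109 -0.071  0.241] q7 -2.149 tj 0.666
```

Call:
send_rows([
  [0.5,0,0,0,0,0,1.5],
  [0.5,0,0,0,0,0,1.5],
])

```text
clock: 13.95
tcp_pos: [0.5355, 0.1469, 0.0775]
eef_rot: [0.0, 1.0, -0.027, 0.001]
contact_force: [1.5, -5.7, 6.2]
grip_width: 0.0562
```

```bash
python3 st.py
```

```text
13.95 tcp [0.5355 0.1469 0.0775] yaw -3.13 w 0.0562 F [ 1.5 -5.7  6.2] tau [-1.182 -0.23   0.909] q7 -2.194 tj -0.067
```

Bite felt at about 56° of turn. I hold to read the settled torque.

Call:
send_rows([
  [0.5,0,0,0,0,0,0],
])

```text
clock: 14.03
tcp_pos: [0.5355, 0.1469, 0.0775]
eef_rot: [0.0, 1.0, -0.028, 0.001]
contact_force: [1.3, -4.6, 6.6]
grip_width: 0.0562
```

```bash
python3 st.py
```

```text
14.03 tcp [0.5355 0.1469 0.0775] yaw -3.16 w 0.0562 F [ 1.3 -4.6  6.6] tau [-1.234 -0.173  0.629] q7 -2.195 tj -1.506
```

Call:
send_rows([
  [0.5,0,0,0,0,0,0.4],
  [0.5,0,0,0,0,0,0.4],
])

```text
clock: 14.2
tcp_pos: [0.5355, 0.1469, 0.0775]
eef_rot: [0.0, 0.999, -0.034, 0.001]
contact_force: [1.3, -5.1, 6.5]
grip_width: 0.0565
```

```bash
python3 st.py
```

```text
14.2 tcp [0.5355 0.1469 0.0775] yaw -3.87 w 0.0565 F [ 1.3 -5.1  6.5] tau [-1.26  -0.219  1.015] q7 -2.205 tj -0.743
```

Call:
send_rows([
  [0.5,0,0,0,0,0,0],
  [0.85,0,0,0,0,0,0],
  [0.85,0,0,0,0,0,0],
  [0.85,0,0,0,0,0,0],
  [0.85,0,0,0,0,0,0],
])

```text
clock: 14.62
tcp_pos: [0.5349, 0.1477, 0.077]
eef_rot: [-0.0, 0.999, -0.034, -0.0]
contact_force: [-0.2, -0.0, 1.0]
grip_width: 0.0723
```

```bash
python3 st.py
```

```text
14.62 tcp [0.5349 0.1477 0.077 ] yaw -3.88 w 0.0723 F [-0.2 -0.   1. ] tau [-0.021  0.     0.011] q7 -2.206 tj -0.0
```

Call:
send_rows([
  [0.85,0,0,-0.01,0,0,0],
  [0.85,0,0,-0.025,0,0,0],
  [0.85,0,0,-0.035,0,0,0],
  [0.85,0,0,-0.035,0,0,0],
  [0.85,-0.02,0,-0.015,0,0,0],
  [0.85,-0.03,0,0,0,0,0],
  [0.85,0,0,0,0,0,0],
  [0.85,0,0,0,0,0,0],
])

```text
clock: 15.28
tcp_pos: [0.4843, 0.1511, 0.1982]
eef_rot: [-0.0, 0.999, -0.033, 0.001]
contact_force: [0.9, 0.2, 0.5]
grip_width: 0.0724
```

```bash
python3 st.py
python3 - <<'E'
from h import *
o=bot.get_obs();p,T=campose("wrist",o)
im,d=vision.get_image("wrist");im2,_=vision.get_image("scene");im3,_=vision.get_image("top")
c=np.zeros((400,800,3),np.uint8);c[:,:400]=cv2.resize(im[120:320,220:420],(400,400),interpolation=cv2.INTER_CUBIC);c[:,400:]=cv2.resize(im2[150:250,340:440],(400,400),interpolation=cv2.INTER_CUBIC)
cv2.imwrite("pics/f.png",c);cv2.imwrite("pics/ftop.png",im3);cv2.imwrite("pics/fw.png",im)
X=grid(p,T,d,(160,80,480,400));X=X[np.linalg.norm(X[:,:2]-[.535,.1475],axis=1)<.06]
print(np.histogram(X[:,2],np.arange(.06,.13,.003)))
r=annulus(X,.115,.1205,.022,.0138);print(r)
m=(X[:,2]>.114)&(X[:,2]<.121);q=X[m];rr=np.linalg.norm(q[:,:2]-[.535,.1475],axis=1);q=q[(rr>.015)&(rr<.0205)]
print(np.linalg.lstsq(np.c_[q[:,:2]-[.535,.1475],np.ones(len(q))],q[:,2],rcond=None)[0])
E
```

```text
15.28 tcp [0.4843 0.1511 0.1982] yaw -3.83 w 0.0724 F [0.9 0.2 0.5] tau [-0.017  0.046  0.008] q7 -2.16 tj -0.141
(array([   0,    0,    0,    0,   10, 1205,  127,    0,    0,    0, 1221,
       1438,    0,   36,   43,   17,   27,   67,  286, 1992,  578,  364,
          0]), array([0.06 , 0.063, 0.066, 0.069, 0.072, 0.075, 0.078, 0.081, 0.084,
       0.087, 0.09 , 0.093, 0.096, 0.099, 0.102, 0.105, 0.108, 0.111,
       0.114, 0.117, 0.12 , 0.123, 0.126, 0.129]))
(array([0.53431185, 0.14738753]), array([0.53546292, 0.14731817]), 2305, np.float64(0.00021267788843581104))
[-0.00214492  0.00404253  0.11809965]
```

View pics/f.png

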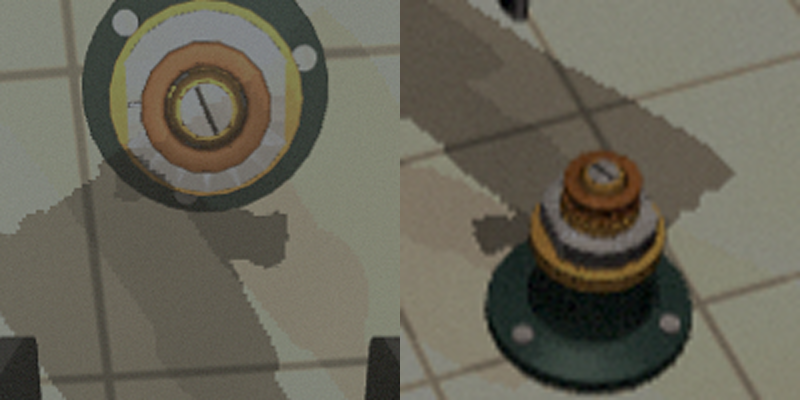

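View pics/ftop.png

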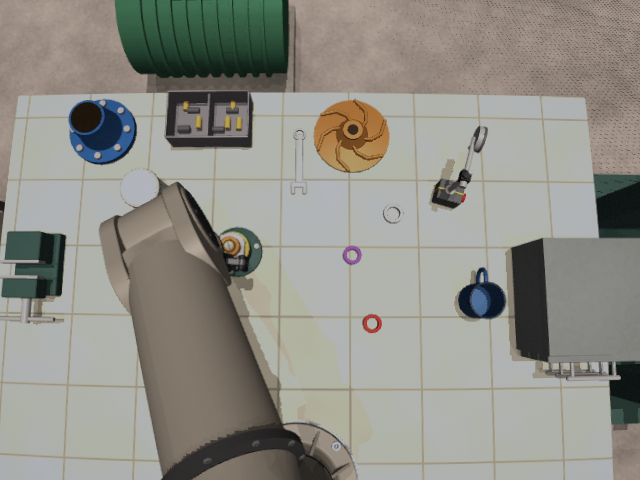

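The pictures show the lantern level on the collar and everything else visible in its place; the mark has turned round to the left flat. The gripper is clear, so I hand in.

```bash
python3 -c "
from workcell import bot
print(bot.sign_off())"
```

```text
the job is handed in; nothing more can be done
None
```

The job is done and handed in at about 15.4 s on the robot's clock. I gripped the bronze lantern ring, lowered it over the nose without force until it met the collar at about 7 N, and let go. Then I took the clamping ring by its flats and turned it clockwise. It dragged at 0.2–0.28 N·m, bit after about 56° (0.98 rad), and I nipped it up to a reading of 1.015 N·m before letting go.

**Last checks:**
- **Lantern ring:** it sits flat, with a fitted tilt under 0.3° and its top at about 118 mm against a nominal 117. The wrist camera read 1–2 mm high throughout, so this agrees with it being seated.
- **Gripper:** it stands clear, with under 1.1 N measured on the tool. I put its tips about 5 mm above the shoulder, worked out from an open-jaw reading, because the depth check with the jaws closed gave no usable value.
- **Bystanders:** those visible in the last top picture look where they were. The two trial weights were hidden by the arm there, and I last saw them, undisturbed, just after seating the lantern.

**Disagreements:**
- The cameras differed by up to 4 mm on the lantern's position. I used the wrist camera and checked the fit through the bore.
- The torque fell to 0.63 N·m when I paused just after the bite, from 0.91 N·m while turning. The 1 N·m figure is therefore the torque while turning, not at rest.
- The highest reading I saw was 1.015 N·m. I only see the torque at the end of each move, so a brief higher value in between would not have shown.

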